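# Set a surge arrester's spark gap with a blade gauge

### The job

Set the spark gap of the antenna surge arrester to the thicker of the two blade gauges: take that gauge out of the wooden stand, lower its blade between the two brass electrodes, centred and right down to the base without ramming it, and let go of it. Then push the sliding electrode by its tab until it is felt to nip the blade firmly but gently (about 10 N on the blade, never above 35 N). Lift the gauge out without disturbing the gap and put it back fully down in the slot it came from, leaving the thin gauge and everything else on the table alone.

Things in the scene. Friction and masses are not known exactly. Their poses are not given: they have to be found in the camera images.
- arrester: Surge arrester fixed to the table: white ceramic base 200 x 70 x 20 mm (x from -125 to +75 mm) with two brass electrodes. Origin on the table under the fixed electrode's gap face; x along the slide, from the sliding (-x) to the fixed electrode, a block at x = 0 to 28 mm, 30 mm wide (y), top 60 mm above the table. Rails 10 mm high flank the slide bar.
- gap_foot (a point): The foot of the fixed electrode's gap face: on top of the base (20 mm above the table), midway along the electrode's 30 mm width; same axes as the arrester. The gap lies on its -x side and is 40 mm deep, from the electrodes' tops down to the base.
- jaw (a joint): Sliding electrode: the value is the gap width in m (0 shut, at most 0.016); its gap face is at x = -value in the arrester's frame. Brass block 25 mm along x, 30 mm along y, top 60 mm above the table, with a 12 mm high bar behind it ending in an upright tab. About 4 N of friction; it stays where it is left.
- jaw_tab (a point): Middle of the top edge of the tab's outer (-x) face, 63 mm above the table. The tab is a brass plate 8 mm thick, 34 mm wide (y), from 63 down to 21 mm above the table, its outer face 89 mm behind the sliding electrode's gap face. Push it towards the arrester's +x to close the gap.
- thick_gauge: The thicker steel blade gauge, to be used. Origin at the centre of the blade's lower end, z up along the gauge. Blade between 6 and 7.5 mm thick (x; its exact thickness is not marked, so the gap is set by feel), 24 mm wide (y), 50 mm long; on top of it a grip 18 mm thick (x), 34 mm wide (y), 45 mm tall (z = 50 to 95 mm). It hangs in the stand by the shoulders under its grip.
- thin_gauge: The thinner steel blade gauge, to be left alone, in the other slot of the stand: blade 4 mm thick, grip only 11 mm thick (x), otherwise the same sizes and origin as the thick gauge.
- stand: Wooden gauge stand fixed to the table, a block 130 (x) x 64 (y) x 60 mm. Origin at the centre of its underside. Two equal slots, 11 mm (x) by 28 mm (y), 56 mm deep, open at the top at x = -32 and +32 mm, y = 0; which gauge is where varies. A gauge fully down has its blade end 10 mm above the table.
- screwdriver: Bystander: screwdriver with black handle, 170 mm long, lying on the table between the arrester and the stand. Origin about its middle.
- carton: Bystander: cardboard box 90 x 110 x 60 mm. Origin at the centre of its underside.
- jar: Bystander: clear jar, 60 mm across, 75 mm tall. Origin at the centre of its underside.
- sensor: Bystander: black camera module, 50 x 60 x 50 mm, with a lens. Origin at the centre of its underside.
- meter: Bystander: grey hand-held meter, 150 x 75 x 32 mm. Origin at the centre of its underside.
- bowl: Bystander: steel bowl, 100 mm across, 40 mm tall. Origin at the centre of its underside.
- tape: Bystander: a grey ring-shaped tape roll, 70 mm across, 25 mm tall. Origin at the centre of its underside.
Not all that is in view belongs to the job. What is shaped like the arrester but turquoise is not meant.

How it is judged:
By the outcome, as a careful person would: the job done as asked, in the order asked, and still so for the second after the job is handed in, with the robot touching nothing.
It also fails if it takes over 72 s, if anything falls off the work surface, if the arm or the gripper's body presses on something with over 40 N, if the wrist force passes 120 N, or if a joint passes its speed limit or range.

### The arm

A 6-joint arm with a two-finger parallel gripper is mounted at the origin on the work surface. World frame = base frame: x ahead of the robot, y to its left, z up, the work surface at z = 0. Lengths are in mm, angles in rad, forces in N, time in s.
With the tool pointing down it reaches from about 300 to 775 mm from the base axis. Payload 14.6 kg.
Tool frame: the origin (TCP) lies between the finger pads; the fingertips stand manip.nose_length ahead of it and the grasp point (between the pads) lies 11 mm behind it (manip.nose_length is the distance from the TCP to the fingertips, in mm); z points along the fingers, y is the line along which they close (so a half turn about z gives the same grasp; the last joint's range is limited). The gripper opens to 94 mm and grips with 3 to 60 N. Pads are 16 mm wide; open, the fingers measure 119 mm over their backs; the gripper's body (75 mm by 177 mm) begins 78 mm behind the grasp point.
Start: joints at [1.176, 0.3, 1.521, -0, 1.321, -0.067], TCP at [177.076, 520.705, 213.446] pointing down, gripper open.
Joint ranges: [-3.03, 3.03], [-0.79, 2.21], [0.23, 2.52], [-1.04, 4.18], [0, 3.07], [-2.55, 2.55]. Speed limits (rad/s): [2.22, 2.22, 2.57, 3.14, 3.14, 3.14].

### API

Orientations are given as [roll, pitch, yaw] about the fixed x, y, z axes, in that order (R = Rz(yaw) Ry(pitch) Rx(roll)).
In Python, from cell import manip, cams, job gives the robot as it stands.
- The arm moves only by the tool jog_arm, never from a script. Its argument "commands" is a list of rows, each an object of numbers: "dx", "dy", "dz": the shift along the tool's x, y, z each as a share of 40 mm, from -1 to 1; "ax", "ay", "az": the turn, a rotation vector about the tool's x, y, z each as a share of 10 degrees, from -1 to 1; "gripper": the closure, from 0 (fully open) to 1 (shut). A call has 1 to 10 rows; each row shifts and turns the commanded pose from where the row before left it, along the tool's axes as they then stand; what a row does not reach is not made up. A row lasts 1/8 s, in which the tool goes at most 62.5 mm and 10.7 degrees, less where a joint would pass 70% of its speed; a pose out of reach is approached as far as the arm can. A call with a number of a shift or a turn outside -1 to 1 is refused whole. A call with a gripper value outside its range is refused whole. The fingers move at their own pace and stop on an object; "squeeze" is the grip in N (left out, the last holds). Time passes only in rows, so rows that do not move let the fingers close. It gives the time, the measured TCP pose, the force, the opening and the grip force at its end, in the units of the state.
- manip.read_state(): the state, without advancing time (a new reading comes with each control period).
- cams.camera(name): name is "scene" or "top" or "wrist"; returns a dict with "image" (384x512x3 uint8, red, green, blue), "fx", "fy", "cx", "cy" (pixels), "world_to_cam" (4x4, takes a point from world to camera coordinates). Camera axes: x right, y down, z forward; pixel columns grow to the right and rows downward; lengths in mm; the calibration is good to about 2 mm. The wrist camera is an equidistant fisheye: a pixel r from the principal point sees the ray r / f radians off the axis. A picture is of the moment at which its call begins. There is no depth.
- job.sign_off(): hands the job in; it is judged then, once.
The state is a dict: "clock": time; "joints": joint angles; "qd": joint speeds; "effort": joint torques, N m; "eef_pos": TCP position; "eef_rot": TCP orientation; "wrist_force": force on the tool from outside, world axes, zero at the start; "moment": the same for the moment, N m; "finger_gap": finger opening in mm; "finger_force": force on a finger pad.
Only numpy, scipy, OpenCV 4.12 (cv2) and the standard library are available. Lean on these libraries where they do the work, as an engineer would, in place of code of your own. Each camera call takes 0.05 s, during which the arm holds its last target. There are 200 camera calls.

## Working session

There is one attempt and no reset: what is moved stays moved. The work goes in short steps, Python scripts to look and compute and a tool call to move; the robot and the scene stay as the last step left them, time stands still between calls to the robot, and variables do not carry over. Pictures are saved under pics/ and viewed, at most 10 in all, crops included, and the job is handed in when it is done.

Besides the shell and the picture viewer there is one more tool, called in YAML: its name, and indented under it one key for each argument. jog_arm: Moves the arm, as the interface text tells. Shift numbers are shares of 40 mm and turn numbers shares of 10 degrees, none past 1 either way. Its arguments: {"type":"object","properties":{"commands":{"type":"array"},"squeeze":{"type":"number"}},"required":["commands"]}

```bash
ls; mkdir -p pics; python3 - <<'E'
from cell import manip,cams,job
import cv2,numpy as np
print(manip.nose_length, manip.read_state())
for n in ("scene","top","wrist"):
    c=cams.camera(n); cv2.imwrite(f"pics/{n}0.png",c["image"][:,:,::-1]); np.savez(f"pics/{n}0.npz",**c)
    print(n,c["fx"],c["fy"],c["cx"],c["cy"]);print(np.round(c["world_to_cam"],4).tolist())
a=cv2.imread("pics/scene0.png");b=cv2.imread("pics/top0.png")
cv2.imwrite("pics/top0b.png",cv2.resize(b,(800,600),interpolation=cv2.INTER_CUBIC))
cv2.imwrite("pics/scene0b.png",cv2.resize(a,(800,600),interpolation=cv2.INTER_CUBIC))
E
```

```text
pics
8.0 {'clock': 0.0, 'joints': array([ 1.17637192e+00,  3.00501851e-01,  1.52160165e+00, -2.31247825e-05,
        1.32068979e+00, -6.66006159e-02]), 'qd': array([-9.55302221e-04,  7.34647752e-04,  2.16311686e-05, -4.21840085e-04,
        7.55544752e-04, -6.14142752e-04]), 'effort': array([-1.22537302e-03, -5.31809306e+01, -3.52733839e+01,  7.08232471e-02,
        2.43911584e-02, -8.18845501e-05]), 'eef_pos': array([176.99931642, 520.46603906, 212.86075662]), 'eef_rot': array([-3.14039319e+00, -5.75552245e-05,  2.81377456e+00]), 'wrist_force': array([ 0.51722003, -0.29685447, -0.36778492]), 'moment': array([-0.04510256, -0.00293321,  0.02359748]), 'finger_force': 0.0, 'finger_gap': 94.02471918608306}
scene 485.45952013761604 485.45952013761604 267.90028080692247 195.50771428853167
[[-0.702, 0.7121, 0.0061, 427.4513], [0.5974, 0.5935, -0.5393, -248.6248], [-0.3877, -0.375, -0.8421, 1802.5638], [0.0, 0.0, 0.0, 1.0]]
top 381.20417670942817 381.20417670942817 254.17201874502305 196.7227528144569
[[0.0232, -0.9994, 0.0243, -104.7989], [-0.997, -0.0249, -0.0738, 561.8844], [0.0743, -0.0225, -0.997, 1437.0983], [0.0, 0.0, 0.0, 1.0]]
wrist 297.3186396354542 297.3186396354542 251.42752095009308 196.24909067928112
[[0.3228, 0.9465, -0.0007, -549.475], [0.9178, -0.3128, 0.2446, -25.1375], [0.2313, -0.0796, -0.9696, 391.2526], [0.0, 0.0, 0.0, 1.0]]
```

View pics/top0b.png

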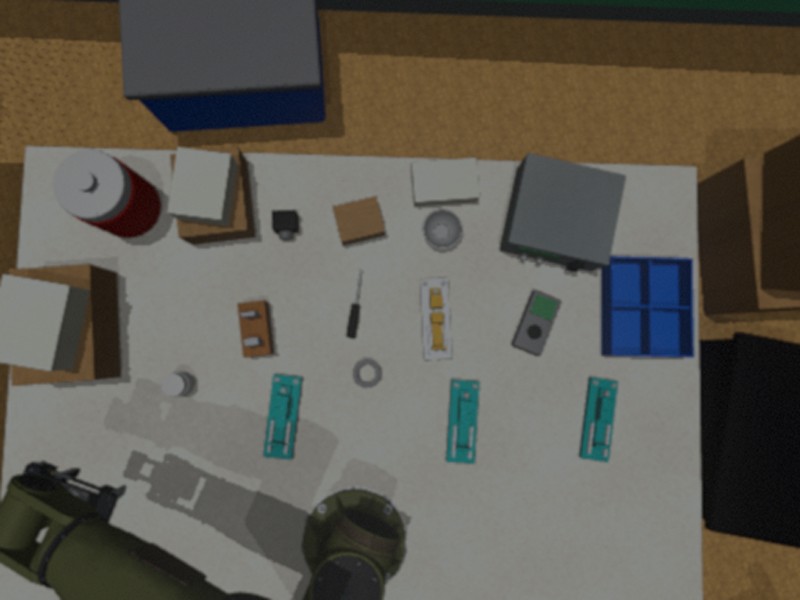

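View pics/scene0b.png

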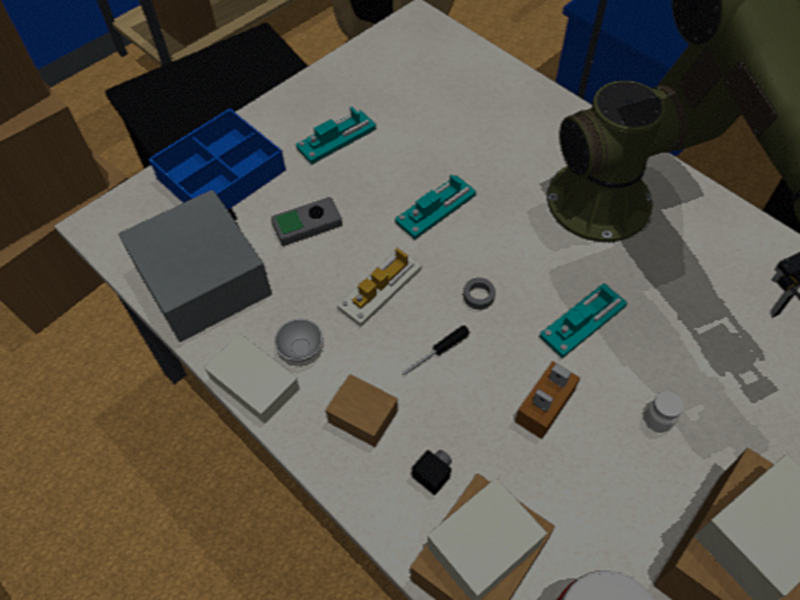

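The white-based arrester with brass electrodes is at top (436,318) and scene (380,285). Three turquoise lookalikes sit at top (283,415), (463,420) and (600,418). The stand is at top (254,328) with grips at (250,315) and (252,342). Now I'll get rough positions.

```bash
cat > h.py <<'E'
import numpy as np,cv2
def ray(c,u,v):
    W=np.array(c["world_to_cam"]);R=W[:3,:3];o=-R.T@W[:3,3]
    x=(u-c["cx"])/c["fx"];y=(v-c["cy"])/c["fy"]
    if c.get("fish"):
        r=np.hypot(x,y);s=np.sin(r)/r if r>1e-9 else 1;d=np.array([x*s,y*s,np.cos(r)])
    else: d=np.array([x,y,1.])
    return o,R.T@d
def onplane(c,u,v,z):
    o,d=ray(c,u,v);return o+d*(z-o[2])/d[2]
def proj(c,p):
    W=np.array(c["world_to_cam"]);q=W[:3,:3]@np.asarray(p,float)+W[:3,3]
    if c.get("fish"):
        t=np.arctan2(np.hypot(q[0],q[1]),q[2]);k=t/max(np.hypot(q[0],q[1]),1e-9)
        return c["cx"]+c["fx"]*q[0]*k,c["cy"]+c["fy"]*q[1]*k
    return c["cx"]+c["fx"]*q[0]/q[2],c["cy"]+c["fy"]*q[1]/q[2]
def tri(c1,p1,c2,p2):
    o1,d1=ray(c1,*p1);o2,d2=ray(c2,*p2);d1=d1/np.linalg.norm(d1);d2=d2/np.linalg.norm(d2)
    A=np.stack([d1,-d2],1);t=np.linalg.lstsq(A,o2-o1,rcond=None)[0]
    a,b=o1+d1*t[0],o2+d2*t[1];return (a+b)/2,np.linalg.norm(a-b)
def load(n):
    c=dict(np.load(f"pics/{n}.npz"));c["fish"]="wrist" in n;return c
E
python3 - <<'E'
from h import *
t=load("top0");s=load("scene0");k=.64
for n,(u,v),z in [("arr base",(436,318),20),("fix",(435,298),60),("tab",(438,350),60),("stand",(254,328),60),("grip far",(249,315),100),("grip near",(252,342),100)]:
    print(n,np.round(onplane(t,u*k,v*k,z)))
for n,c in(("top",t),("scene",s)):
    h=cv2.cvtColor(c["image"],cv2.COLOR_RGB2HSV)
    for nm,lo,hi in(("brass",(15,120,60),(30,255,255)),("wood",(5,120,60),(14,255,255))):
        m=cv2.inRange(h,lo,hi);nn,l,st,ce=cv2.connectedComponentsWithStats(m)
        print(n,nm,[(st[i].tolist(),np.round(ce[i],1).tolist()) for i in range(1,nn) if 30<st[i][4]<1500])
a=t["image"][180:240,140:180,::-1];b=t["image"][170:235,255:300,::-1]
c=s["image"][225:285,325:375,::-1];d=s["image"][155:210,210:275,::-1]
f=lambda i:cv2.resize(i,(400,300),interpolation=cv2.INTER_CUBIC)
cv2.imwrite("pics/crop1.png",np.vstack([np.hstack([f(a),f(b)]),np.hstack([f(c),f(d)])]))
E
```

```text
arr base [ 541. -187.   20.]
fix [ 586. -180.   60.]
tab [ 462. -190.   60.]
stand [504. 247.  60.]
grip far [532. 251. 100.]
grip near [470. 242. 100.]
top brass [([149, 112, 9, 34, 128], [153.1, 130.1]), ([115, 142, 42, 10, 196], [129.0, 146.5]), ([448, 176, 64, 44, 1044], [480.5, 207.3]), ([276, 187, 7, 10, 57], [278.7, 192.2]), ([9, 193, 52, 53, 627], [42.2, 231.2]), ([276, 201, 8, 22, 121], [279.4, 211.0]), ([0, 234, 5, 63, 169], [1.2, 256.3])]
top wood [([153, 193, 20, 35, 379], [163.5, 209.5])]
scene brass [([176, 4, 47, 38, 887], [201.7, 22.7]), ([167, 9, 14, 8, 34], [174.5, 12.4]), ([467, 75, 12, 15, 52], [471.7, 82.2]), ([448, 88, 13, 16, 63], [456.2, 97.4]), ([476, 104, 20, 15, 88], [484.5, 110.1]), ([489, 109, 11, 12, 36], [494.9, 114.4]), ([238, 166, 22, 14, 147], [248.6, 172.8]), ([230, 178, 12, 10, 71], [235.2, 182.5]), ([226, 189, 10, 7, 32], [230.6, 192.3]), ([333, 232, 37, 41, 363], [351.2, 255.0]), ([209, 240, 45, 39, 976], [231.3, 259.2]), ([448, 287, 46, 51, 601], [472.6, 307.1]), ([286, 304, 27, 27, 149], [301.1, 314.0]), ([309, 324, 45, 60, 407], [331.0, 364.4]), ([432, 344, 49, 40, 804], [453.5, 366.3]), ([263, 350, 37, 34, 455], [279.4, 368.0]), ([500, 374, 12, 10, 58], [507.6, 380.1])]
scene wood [([332, 239, 17, 26, 54], [339.3, 253.4])]
```

View pics/crop1.png

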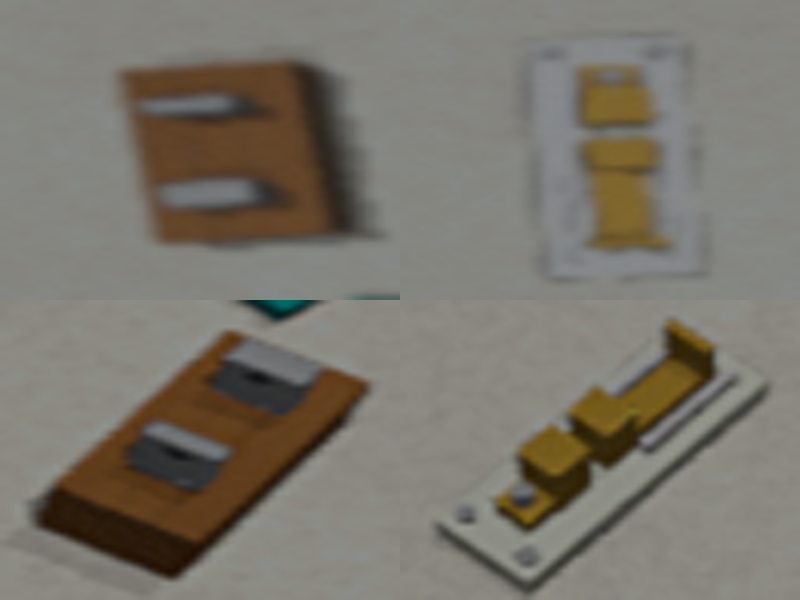

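```bash
cat >> h.py <<'E'
from scipy.spatial.transform import Rotation as Ro
def togo(pos,yaw_deg,s=None):
    """total shift (shares of 40 mm, tool axes as now) and turn (shares of 10deg) to a downward pose"""
    from cell import manip
    s=s or manip.read_state();R=Ro.from_euler("xyz",s["eef_rot"])
    d=R.inv().apply(np.array(pos)-s["eef_pos"])/40
    w=(R.inv()*Ro.from_euler("xyz",[np.pi,0,np.radians(yaw_deg)])).as_rotvec(degrees=True)/10
    print("pos",np.round(s["eef_pos"],2),"rot",np.round(np.degrees(s["eef_rot"]),2),"F",np.round(s["wrist_force"],1),"gap",round(s["finger_gap"],1),"t",round(s["clock"],2))
    print("shift",np.round(d,3),"turn",np.round(w,3));return d,w
E
python3 - <<'E'
from h import *
w=load("wrist0");W=w["world_to_cam"];print("cam",-W[:3,:3].T@W[:3,3])
togo([470,245,250],187.5)
E
```

```text
cam [109.95413413 543.34455415 385.12350442]
pos [176.99 520.56 213.04] rot [-179.95   -0.    161.22] F [-0.2  0.9  0.2] gap 93.8 t 0.15
shift [-9.153 -4.165 -0.921] turn [-5.000e-03 -1.000e-03 -2.628e+00]
```

jog_arm:
  commands:
    - {"dx":-0.91,"dy":-0.4,"dz":-0.09}
    - {"dx":-0.91,"dy":-0.4,"dz":-0.09}
    - {"dx":-0.91,"dy":-0.4,"dz":-0.09}
    - {"dx":-0.91,"dy":-0.4,"dz":-0.09}
    - {"dx":-0.91,"dy":-0.4,"dz":-0.09}
    - {"dx":-0.91,"dy":-0.4,"dz":-0.09}
    - {"dx":-0.91,"dy":-0.4,"dz":-0.09}
    - {"az":-0.88}
    - {"az":-0.88}
    - {"az":-0.88}

```text
schema error: expected keys dx, dy, dz, ax, ay, az, gripper
```

```bash
python3 - <<'E'
from h import *
from cell import cams
togo([470,245,250],187.5)
c=cams.camera("wrist");np.savez("pics/wrist1.npz",**c)
cv2.imwrite("pics/wrist1.png",cv2.resize(c["image"],(800,600),interpolation=cv2.INTER_CUBIC)[:,:,::-1])
E
```

```text
pos [176.99 520.56 213.04] rot [-179.95   -0.    161.22] F [-0.2  0.9  0.2] gap 93.8 t 0.15
shift [-9.153 -4.165 -0.921] turn [-5.000e-03 -1.000e-03 -2.628e+00]
```

View pics/wrist1.png

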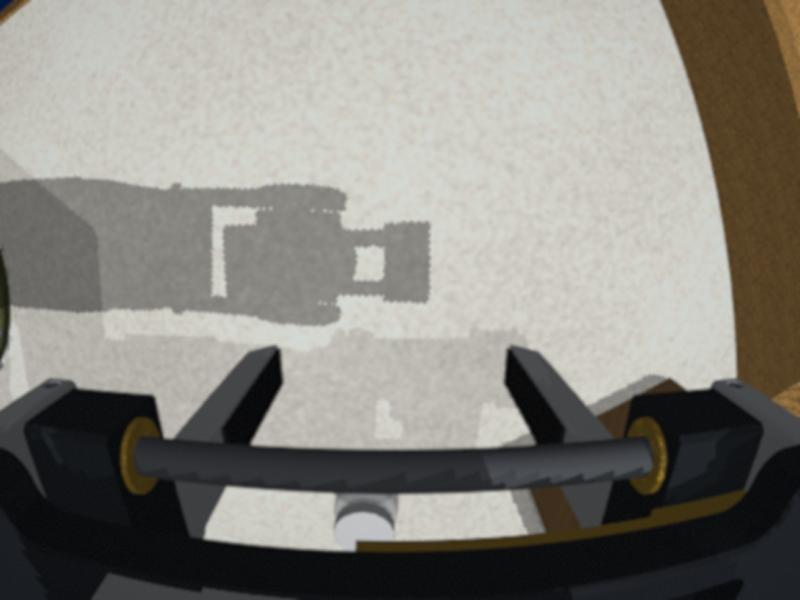

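The move was refused because every row needs all the keys. The picture shows only the start pose: bare table, with the gripper in the lower half and the clear view above row 340.

jog_arm:
  commands:
    - {"dx":-0.98,"dy":-0.3,"dz":0,"ax":0,"ay":0,"az":0,"gripper":0}
    - {"dx":-0.98,"dy":-0.3,"dz":0,"ax":0,"ay":0,"az":0,"gripper":0}
    - {"dx":-0.98,"dy":-0.3,"dz":0,"ax":0,"ay":0,"az":0,"gripper":0}
    - {"dx":-0.98,"dy":-0.3,"dz":0,"ax":0,"ay":0,"az":0,"gripper":0}
    - {"dx":-0.98,"dy":-0.3,"dz":0,"ax":0,"ay":0,"az":0,"gripper":0}
    - {"dx":-0.98,"dy":-0.3,"dz":0,"ax":0,"ay":0,"az":0,"gripper":0}
    - {"dx":-0.98,"dy":-0.3,"dz":0,"ax":0,"ay":0,"az":0,"gripper":0}
    - {"dx":-0.98,"dy":-0.3,"dz":0,"ax":0,"ay":0,"az":0,"gripper":0}
    - {"dx":-0.98,"dy":-0.3,"dz":0,"ax":0,"ay":0,"az":0,"gripper":0}
    - {"dx":-0.98,"dy":-0.3,"dz":0,"ax":0,"ay":0,"az":0,"gripper":0}

```text
clock: 1.45
eef_pos: [510.5, 279.9, 213.3]
eef_rot: [-3.141, -0.0, 2.814]
wrist_force: [-0.1, -0.7, 0.2]
finger_gap: 94.1
finger_force: 0.0
```

jog_arm:
  commands:
    - {"dx":-0.9,"dy":-0.2,"dz":0,"ax":0,"ay":0,"az":0,"gripper":0.4}
    - {"dx":-0.9,"dy":-0.2,"dz":0,"ax":0,"ay":0,"az":0,"gripper":0.4}
    - {"dx":0,"dy":0,"dz":0,"ax":0,"ay":0,"az":-0.88,"gripper":0.4}
    - {"dx":0,"dy":0,"dz":0,"ax":0,"ay":0,"az":-0.88,"gripper":0.4}
    - {"dx":0,"dy":0,"dz":0,"ax":0,"ay":0,"az":-0.88,"gripper":0.4}
    - {"dx":0,"dy":0,"dz":0,"ax":0,"ay":0,"az":0,"gripper":0.4}

```text
clock: 2.2
eef_pos: [572.5, 242.5, 213.2]
eef_rot: [-3.142, -0.0, -3.01]
wrist_force: [0.1, -0.2, -0.1]
finger_gap: 56.2
finger_force: 0.0
```

```bash
python3 - <<'E'
from h import *
from cell import cams
togo([470,245,250],187.5)
c=cams.camera("wrist");np.savez("pics/wrist1.npz",**c)
cv2.imwrite("pics/wrist1.png",cv2.resize(c["image"],(800,600),interpolation=cv2.INTER_CUBIC)[:,:,::-1])
E
```

```text
pos [572.55 242.52 213.22] rot [-1.8000e+02 -2.0000e-02 -1.7244e+02] F [ 0.1 -0.2 -0.1] gap 56.2 t 2.2
shift [ 2.534  0.399 -0.919] turn [-0.    -0.002  0.006]
```

View pics/wrist1.png

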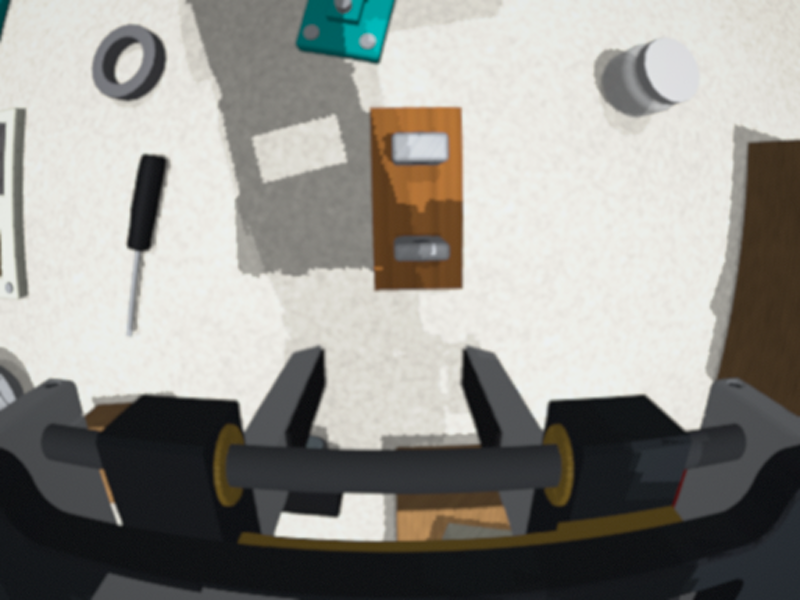

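This wrist view shows the stand at (372-462, 108-290). The grip at (420,147) is about twice as thick as the one at (422,249), so the slot nearest the robot holds the thick gauge. This agrees with the earlier enlarged crop. Next I'll measure it.

```bash
python3 - <<'E'
from h import *
w=load("wrist1");k=.64
im=w["image"];h=cv2.cvtColor(im,cv2.COLOR_RGB2HSV)
m=cv2.inRange(h,(3,110,40),(20,255,255))
m[:,:200]=0;m[:,330:]=0;m[200:]=0
m=cv2.morphologyEx(m,cv2.MORPH_CLOSE,np.ones((25,25)))
c=max(cv2.findContours(m,0,1)[0],key=cv2.contourArea)[:,0]
P=np.array([onplane(w,u,v,60)[:2] for u,v in c])
r=cv2.minAreaRect(P.astype(np.float32));print("stand rect",r)
# thick grip: grey in ROI
g=((h[...,1]<60)&(h[...,2]>90)).astype(np.uint8);g2=np.zeros_like(g)
g2[78:112,245:292]=g[78:112,245:292]
c=max(cv2.findContours(g2,0,1)[0],key=cv2.contourArea)[:,0]
print(cv2.boundingRect(c.reshape(-1,1,2)))
P=np.array([onplane(w,u,v,105)[:2] for u,v in c]);print("grip",cv2.minAreaRect(P.astype(np.float32)))
cv2.imwrite("pics/roi.png",cv2.resize(im[70:200,225:305],(480,780//1),interpolation=cv2.INTER_CUBIC)[:600,:,::-1])
E
```

```text
stand rect ((503.84185791015625, 250.03057861328125), (127.5184326171875, 62.20887756347656), 8.481241226196289)
(251, 85, 36, 20)
grip ((473.33489990234375, 245.4146728515625), (18.235305786132812, 32.68189239501953), 7.628464221954346)
```

View pics/roi.png

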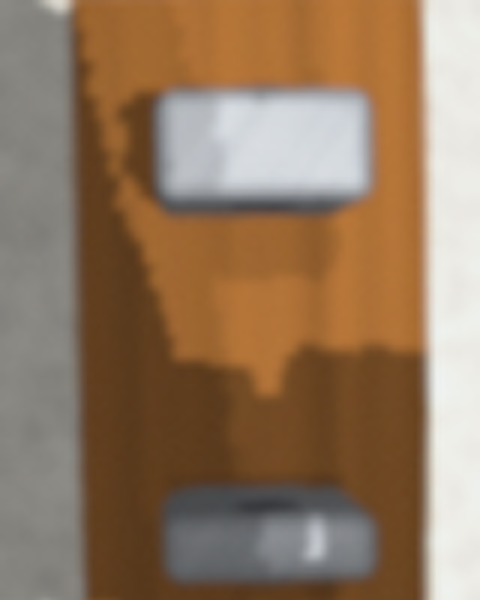

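```bash
python3 - <<'E'
from h import *
togo([472.5,245.4,75],188.0)
E
```

```text
pos [572.53 242.57 213.28] rot [-1.8000e+02 -2.0000e-02 -1.7257e+02] F [ 0.3  0.1 -0.8] gap 56.3 t 2.25
shift [2.47  0.394 3.458] turn [-0.    -0.002 -0.057]
```

jog_arm:
  commands:
    - {"dx":0.82,"dy":0.131,"dz":0,"ax":0,"ay":0,"az":-0.05,"gripper":0.4}
    - {"dx":0.83,"dy":0.131,"dz":0,"ax":0,"ay":0,"az":0,"gripper":0.4}
    - {"dx":0.82,"dy":0.132,"dz":0.2,"ax":0,"ay":0,"az":0,"gripper":0.4}
    - {"dx":0,"dy":0,"dz":0.7,"ax":0,"ay":0,"az":0,"gripper":0.4}
    - {"dx":0,"dy":0,"dz":0.7,"ax":0,"ay":0,"az":0,"gripper":0.4}
    - {"dx":0,"dy":0,"dz":0,"ax":0,"ay":0,"az":0,"gripper":0.4}

```text
clock: 3.0
eef_pos: [471.7, 244.2, 148.1]
eef_rot: [-3.141, -0.003, -3.003]
wrist_force: [0.2, 0.3, 0.7]
finger_gap: 56.4
finger_force: 0.0
```

```bash
python3 - <<'E'
from h import *
togo([472.5,245.4,75],188.0)
E
```

```text
pos [471.74 244.2  148.1 ] rot [-179.95   -0.18 -172.04] F [0.2 0.3 0.7] gap 56.4 t 3.0
shift [-0.029  0.029  1.827] turn [-0.005 -0.018 -0.004]
```

jog_arm:
  commands:
    - {"dx":-0.025,"dy":0.028,"dz":0.4,"ax":0,"ay":0,"az":0,"gripper":0.4}
    - {"dx":0,"dy":0,"dz":0.5,"ax":0,"ay":0,"az":0,"gripper":0.4}
    - {"dx":0,"dy":0,"dz":0.5,"ax":0,"ay":0,"az":0,"gripper":0.4}
    - {"dx":0,"dy":0,"dz":0.42,"ax":0,"ay":0,"az":0,"gripper":0.4}
    - {"dx":0,"dy":0,"dz":0,"ax":0,"ay":0,"az":0,"gripper":0.4}
    - {"dx":0,"dy":0,"dz":0,"ax":0,"ay":0,"az":0,"gripper":0.4}

```text
clock: 3.75
eef_pos: [473.8, 245.9, 77.3]
eef_rot: [3.141, 0.001, -3.0]
wrist_force: [0.3, 0.3, 1.4]
finger_gap: 56.4
finger_force: 0.0
```

jog_arm:
  commands:
    - {"dx":0,"dy":0,"dz":0,"ax":0,"ay":0,"az":0,"gripper":0.8}
    - {"dx":0,"dy":0,"dz":0,"ax":0,"ay":0,"az":0,"gripper":0.8}
    - {"dx":0,"dy":0,"dz":0,"ax":0,"ay":0,"az":0,"gripper":0.8}
    - {"dx":0,"dy":0,"dz":0,"ax":0,"ay":0,"az":0,"gripper":0.8}
  squeeze: 25

```text
clock: 4.25
eef_pos: [473.5, 245.8, 77.0]
eef_rot: [3.141, 0.0, -3.0]
wrist_force: [-0.2, 0.3, 4.6]
finger_gap: 33.9
finger_force: 25.0
```

jog_arm:
  commands:
    - {"dx":0,"dy":0,"dz":-0.2,"ax":0,"ay":0,"az":0,"gripper":0.8}
    - {"dx":0,"dy":0,"dz":-0.4,"ax":0,"ay":0,"az":0,"gripper":0.8}
    - {"dx":0,"dy":0,"dz":-0.6,"ax":0,"ay":0,"az":0,"gripper":0.8}
    - {"dx":0,"dy":0,"dz":-0.7,"ax":0,"ay":0,"az":0,"gripper":0.8}
    - {"dx":0,"dy":0,"dz":-0.7,"ax":0,"ay":0,"az":0,"gripper":0.8}
    - {"dx":0,"dy":0,"dz":-0.4,"ax":0,"ay":0,"az":0,"gripper":0.8}
    - {"dx":0,"dy":0,"dz":0,"ax":0,"ay":0,"az":0,"gripper":0.8}

```text
clock: 5.12
eef_pos: [473.7, 245.9, 197.7]
eef_rot: [3.141, 0.002, -3.0]
wrist_force: [0.3, 0.1, -0.1]
finger_gap: 34.3
finger_force: 25.0
```

```bash
python3 - <<'E'
from h import *
togo([650,-175,210],185)
E
```

```text
pos [473.67 245.88 197.67] rot [ 1.7997e+02  1.1000e-01 -1.7188e+02] F [ 0.3  0.1 -0.1] gap 34.3 t 5.12
shift [ -2.879 -11.039  -0.309] turn [0.003 0.01  0.312]
```

jog_arm:
  commands:
    - {"dx":-0.26,"dy":-1,"dz":-0.03,"ax":0,"ay":0,"az":0.1,"gripper":0.8}
    - {"dx":-0.26,"dy":-1,"dz":-0.03,"ax":0,"ay":0,"az":0.1,"gripper":0.8}
    - {"dx":-0.26,"dy":-1,"dz":-0.03,"ax":0,"ay":0,"az":0.1,"gripper":0.8}
    - {"dx":-0.26,"dy":-1,"dz":-0.03,"ax":0,"ay":0,"az":0,"gripper":0.8}
    - {"dx":-0.26,"dy":-1,"dz":-0.03,"ax":0,"ay":0,"az":0,"gripper":0.8}
    - {"dx":-0.26,"dy":-1,"dz":-0.03,"ax":0,"ay":0,"az":0,"gripper":0.8}
    - {"dx":-0.26,"dy":-1,"dz":-0.03,"ax":0,"ay":0,"az":0,"gripper":0.8}
    - {"dx":-0.26,"dy":-1,"dz":-0.03,"ax":0,"ay":0,"az":0,"gripper":0.8}
    - {"dx":-0.26,"dy":-1,"dz":-0.03,"ax":0,"ay":0,"az":0,"gripper":0.8}
    - {"dx":-0.26,"dy":-1,"dz":-0.03,"ax":0,"ay":0,"az":0,"gripper":0.8}

```text
clock: 6.38
eef_pos: [616.7, -143.1, 207.2]
eef_rot: [3.141, -0.002, -3.052]
wrist_force: [-0.1, -0.5, -0.2]
finger_gap: 33.9
finger_force: 25.0
```

jog_arm:
  commands:
    - {"dx":-0.2,"dy":-0.8,"dz":0,"ax":0,"ay":0,"az":0,"gripper":0.8}
    - {"dx":0,"dy":0,"dz":0,"ax":0,"ay":0,"az":0,"gripper":0.8}
    - {"dx":0,"dy":0,"dz":0,"ax":0,"ay":0,"az":0,"gripper":0.8}

```text
clock: 6.75
eef_pos: [627.2, -172.5, 207.6]
eef_rot: [3.141, -0.002, -3.052]
wrist_force: [0.5, -0.3, -1.3]
finger_gap: 33.7
finger_force: 25.0
```

```bash
python3 - <<'E'
from h import *
from cell import cams
togo([650,-175,210],185)
c=cams.camera("wrist");np.savez("pics/wrist2.npz",**c)
cv2.imwrite("pics/wrist2.png",cv2.resize(c["image"],(800,600),interpolation=cv2.INTER_CUBIC)[:,:,::-1])
E
```

```text
pos [ 627.17 -172.45  207.56] rot [ 1.7995e+02 -9.0000e-02 -1.7488e+02] F [ 0.5 -0.3 -1.3] gap 33.7 t 6.75
shift [-0.563 -0.114 -0.062] turn [ 0.005 -0.009  0.012]
```

View pics/wrist2.png

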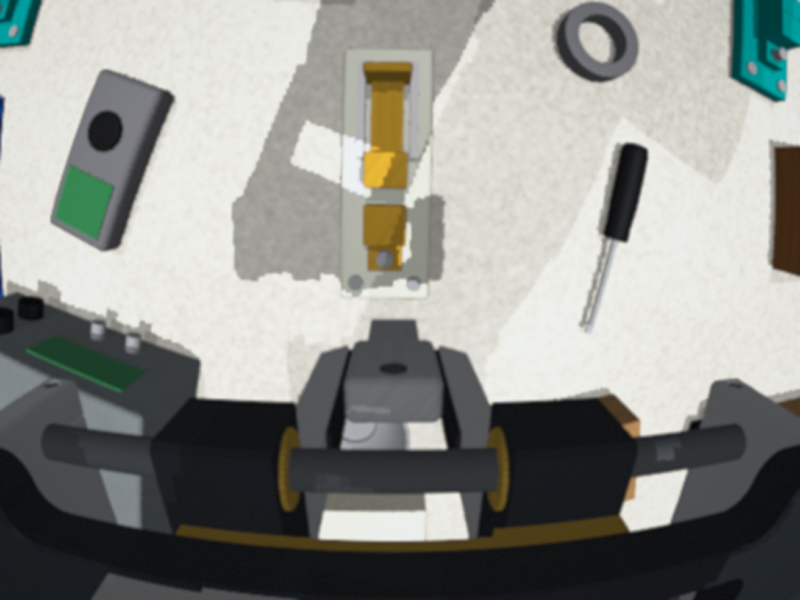

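The view shows the arrester at (343-433, 50-298): tab top at row 65, jaw top at rows 150-187 and fixed electrode at rows 205-245. The gauge is in the gripper at (393,380).

```bash
python3 - <<'E'
from h import *
w=load("wrist2");im=w["image"]
W=w["world_to_cam"];print("cam",np.round(-W[:3,:3].T@W[:3,3],1))
h=cv2.cvtColor(im,cv2.COLOR_RGB2HSV)
for v in range(36,178): 
    if v<56 or 90<v<140: print(v,h[v,247].tolist(),h[v,240].tolist(),end="; ")
b=cv2.inRange(h,(14,110,60),(32,255,255));b[:,:200]=0;b[:,300:]=0;b[180:]=0
n,l,st,ce=cv2.connectedComponentsWithStats(b)
print()
for i in range(1,n):
    if st[i][4]>50:print(st[i],ce[i])
for v in (39,42,100,105,110,114,118,135,140,145,150): 
    x=np.where(b[v])[0]
    if len(x): print(v,x.min(),x.max(),np.round(onplane(w,x.min()-.5,v,60)[:2],1),np.round(onplane(w,x.max()+.5,v,60)[:2],1))
# white base outline: left/right edges by rows
g=cv2.cvtColor(im,cv2.COLOR_RGB2GRAY)
for u in (221,225,250,273,277): print(u,g[25:36,u].tolist(),g[184:196,u].tolist())
for v in (60,75,90,150,165,180): print(v,g[v,214:226].tolist(),g[v,268:284].tolist())
E
```

```text
cam [ 556.8 -179.1  379.8]
36 [38, 15, 186] [40, 16, 186]; 37 [35, 15, 185] [38, 17, 185]; 38 [30, 21, 174] [28, 22, 176]; 39 [20, 65, 158] [20, 61, 162]; 40 [20, 139, 147] [20, 135, 151]; 41 [21, 191, 147] [21, 189, 150]; 42 [21, 196, 147] [21, 199, 149]; 43 [21, 197, 144] [21, 199, 145]; 44 [21, 197, 131] [21, 193, 132]; 45 [21, 197, 109] [21, 192, 109]; 46 [21, 190, 86] [21, 193, 87]; 47 [21, 192, 77] [21, 196, 78]; 48 [21, 197, 75] [21, 195, 77]; 49 [21, 191, 76] [21, 199, 77]; 50 [21, 199, 77] [21, 193, 78]; 51 [21, 191, 88] [21, 195, 89]; 52 [21, 198, 107] [21, 192, 109]; 53 [21, 195, 119] [21, 193, 120]; 54 [21, 192, 122] [21, 195, 123]; 55 [21, 194, 122] [21, 197, 123]; 91 [21, 192, 158] [21, 195, 157]; 92 [21, 193, 157] [21, 196, 159]; 93 [21, 195, 157] [21, 200, 184]; 94 [21, 195, 157] [21, 199, 220]; 95 [21, 195, 156] [21, 199, 219]; 96 [21, 197, 164] [21, 197, 190]; 97 [21, 198, 196] [21, 198, 196]; 98 [22, 199, 226] [21, 199, 222]; 99 [22, 196, 233] [22, 197, 227]; 100 [22, 196, 232] [22, 196, 226]; 101 [22, 196, 232] [22, 197, 225]; 102 [22, 195, 231] [22, 197, 225]; 10
[... 2594 characters left out ...]
, 154, 166, 178, 181, 181, 181, 181] [183, 184, 184, 183, 183, 184, 179, 169, 175, 211, 231, 232, 228, 224, 219, 217]
90 [238, 238, 234, 219, 195, 210, 231, 238, 239, 239, 239, 237] [182, 182, 182, 176, 161, 156, 174, 199, 205, 209, 217, 219, 216, 217, 218, 219]
150 [163, 162, 160, 156, 159, 167, 174, 176, 176, 177, 177, 177] [142, 142, 141, 141, 141, 136, 128, 124, 128, 130, 129, 129, 130, 130, 131, 145]
165 [163, 162, 158, 155, 158, 167, 173, 175, 175, 175, 175, 175] [141, 140, 141, 141, 138, 132, 126, 128, 131, 132, 132, 132, 132, 129, 129, 145]
180 [235, 234, 227, 201, 171, 166, 172, 169, 154, 136, 128, 126] [118, 129, 145, 150, 147, 149, 171, 199, 208, 209, 210, 210, 212, 218, 219, 218]
```

```bash
python3 - <<'E'
from h import *
w=load("wrist2")
f=lambda u,v,z:np.round(onplane(w,u,v,z),1)
L=[f(219.5,v,20) for v in (60,75,90,150,165)]
R=[f(u,v,20) for u,v in((275.7,60),(275.2,75),(272.,90),(273.6,150),(273.2,165))]
print("L",[a[:2].tolist() for a in L]);print("R",[a[:2].tolist() for a in R])
for S in(L,R):
    p=np.polyfit([a[0] for a in S],[a[1] for a in S],1);print(np.degrees(np.arctan(p[0])))
print("ends",f(250,31.5,20),f(250,189.7,20))
print("tab outer top",f(247,39.6,63), "fixed gap edge60",f(246.5,131.3,60),"foot20",f(246.5,130.6,20),"jaw edge60",f(246.5,119.9,60),"20",f(246.5,119.9,20))
print("fixed back edge60",f(246.5,155,60), "jaw back60",f(246.5,96.7,60))
h=cv2.cvtColor(w["image"],cv2.COLOR_RGB2HSV)
print([h[v,240].tolist() for v in range(148,162)])
# wide yaw from electrode side edges
E
```

```text
L [[482.3, -223.7], [501.1, -221.9], [519.6, -220.2], [592.5, -214.4], [610.9, -213.0]]
R [[476.6, -156.5], [495.4, -155.5], [514.3, -157.7], [586.8, -148.9], [605.2, -147.6]]
4.706658618056786
4.362327311168319
ends [ 442.8 -190.4   20. ] [ 638.6 -173.1   20. ]
tab outer top [ 466.1 -191.4   63. ] fixed gap edge60 [ 566.  -183.1   60. ] foot20 [ 566.3 -183.7   20. ] jaw edge60 [ 553.8 -184.2   60. ] 20 [ 553.4 -184.8   20. ]
fixed back edge60 [ 591.5 -180.9   60. ] jaw back60 [ 528.8 -186.4   60. ]
[[21, 194, 143], [21, 198, 142], [21, 194, 143], [21, 196, 143], [21, 196, 143], [21, 194, 143], [21, 194, 143], [21, 194, 141], [21, 197, 132], [21, 195, 119], [21, 192, 114], [21, 193, 115], [21, 193, 124], [21, 188, 137]]
```

```bash
python3 - <<'E'
from h import *
w=load("wrist2");g=cv2.cvtColor(w["image"],cv2.COLOR_RGB2GRAY)
print(g[198:232,251].tolist());print(g[212,228:275].tolist());print(g[207,228:275].tolist())
for v in(204,204.8,206): print(v,onplane(w,252,v,140.5))
E
```

```text
[213, 214, 213, 211, 208, 188, 144, 95, 73, 72, 73, 73, 73, 73, 72, 73, 73, 73, 72, 73, 73, 73, 73, 74, 74, 74, 74, 74, 74, 74, 75, 74, 73, 68]
[220, 218, 216, 214, 217, 220, 220, 200, 147, 93, 74, 73, 73, 72, 72, 71, 72, 72, 72, 72, 72, 71, 73, 72, 73, 72, 73, 74, 73, 73, 73, 73, 72, 73, 73, 73, 73, 77, 103, 156, 201, 218, 220, 220, 219, 218, 218]
[230, 224, 221, 221, 221, 220, 219, 216, 193, 138, 86, 73, 73, 72, 71, 72, 72, 72, 71, 71, 73, 72, 72, 72, 72, 73, 72, 73, 72, 72, 72, 72, 72, 72, 73, 72, 74, 94, 148, 199, 217, 218, 218, 219, 219, 219, 218]
204 [ 623.25180014 -172.36768313  140.5       ]
204.8 [ 623.94363077 -172.30593014  140.5       ]
206 [ 624.98334839 -172.21312032  140.5       ]
```

```bash
python3 - <<'E'
from h import *
togo([560.6,-184,140],184.8)
E
```

```text
pos [ 627.25 -172.17  207.96] rot [ 1.7997e+02 -6.0000e-02 -1.7485e+02] F [-0.3 -0.  -1.5] gap 33.9 t 6.8
shift [ 1.684 -0.146  1.701] turn [ 0.003 -0.006  0.035]
```

jog_arm:
  commands:
    - {"dx":0.84,"dy":-0.073,"dz":0,"ax":0,"ay":0,"az":0.035,"gripper":0.8}
    - {"dx":0.84,"dy":-0.073,"dz":0.2,"ax":0,"ay":0,"az":0,"gripper":0.8}
    - {"dx":0,"dy":0,"dz":0.5,"ax":0,"ay":0,"az":0,"gripper":0.8}
    - {"dx":0,"dy":0,"dz":0.5,"ax":0,"ay":0,"az":0,"gripper":0.8}
    - {"dx":0,"dy":0,"dz":0.5,"ax":0,"ay":0,"az":0,"gripper":0.8}
    - {"dx":0,"dy":0,"dz":0,"ax":0,"ay":0,"az":0,"gripper":0.8}
    - {"dx":0,"dy":0,"dz":0,"ax":0,"ay":0,"az":0,"gripper":0.8}

```text
clock: 7.68
eef_pos: [561.4, -184.3, 141.6]
eef_rot: [-3.141, 0.001, -3.058]
wrist_force: [-0.2, -0.2, -0.6]
finger_gap: 34.3
finger_force: 25.0
```

```bash
python3 - <<'E'
from h import *
from cell import cams
togo([560.6,-184,140],184.8)
c=cams.camera("wrist");np.savez("pics/wrist3.npz",**c)
w=load("wrist3");print("foot px",proj(w,[566,-183.5,60]),proj(w,[553.7,-184.5,60]))
cv2.imwrite("pics/wrist3.png",cv2.resize(c["image"][130:290,160:345],(800,600*185*160//185//160),interpolation=cv2.INTER_CUBIC)[:,:,::-1])
E
```

```text
pos [ 561.4  -184.26  141.64] rot [-1.7997e+02  6.0000e-02 -1.7519e+02] F [-0.2 -0.2 -0.6] gap 34.3 t 7.67
shift [0.019 0.008 0.041] turn [-0.003  0.006  0.001]
foot px (np.float64(251.99646345207466), np.float64(208.63091036427997)) (np.float64(252.0290175844868), np.float64(195.18207579308307))
```

View pics/wrist3.png

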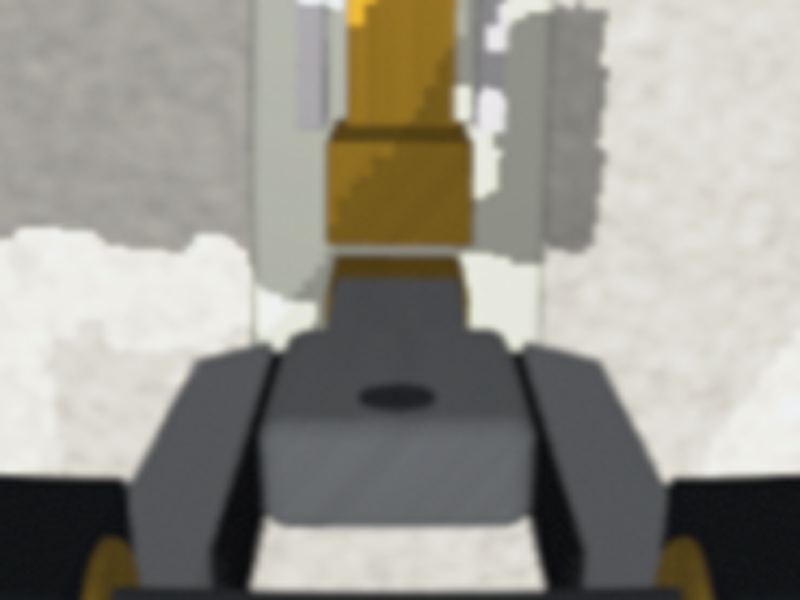

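The crop shows the jaw's gap edge at image row 195.1, which matches the prediction of 195.2. The fixed electrode's face starts at row 198.5 (foot) and the blade tip edge is at row 203.9, columns 236-267.

```bash
python3 - <<'E'
from h import *
w=load("wrist3");g=w["image"].astype(int)
for u in(245,252,258): print([g[v,u].tolist() for v in range(192,208)])
print("foot20 x",onplane(w,252,198.5,20),"pred",proj(w,[566,-183.5,20]),"jaw60",onplane(w,252,195.1,60))
for v in(203.4,203.9,204.4):print("tip",onplane(w,252,v,74.6))
print(g[206,225:280,2].tolist(),g[190,225:280,2].tolist())
print(onplane(w,236.5,206,74.6),onplane(w,266.5,206,74.6))
print(onplane(w,235.6,190,60),onplane(w,269,190,60))
E
```

```text
[[116, 89, 29], [116, 90, 32], [119, 97, 56], [127, 116, 94], [135, 132, 120], [124, 120, 110], [97, 88, 69], [81, 64, 28], [79, 61, 18], [79, 61, 18], [80, 63, 24], [78, 64, 38], [75, 69, 57], [71, 71, 71], [71, 73, 75], [70, 71, 74]]
[[112, 86, 27], [113, 87, 29], [117, 94, 50], [127, 114, 91], [136, 132, 119], [127, 125, 112], [104, 95, 75], [85, 69, 35], [80, 62, 19], [81, 63, 22], [81, 63, 25], [79, 65, 39], [76, 69, 58], [73, 73, 71], [72, 74, 76], [72, 73, 77]]
[[117, 90, 29], [116, 89, 29], [117, 94, 50], [125, 114, 90], [135, 132, 120], [126, 124, 112], [104, 94, 75], [85, 69, 36], [81, 62, 21], [79, 62, 21], [80, 62, 25], [78, 65, 40], [74, 68, 58], [72, 72, 71], [71, 73, 75], [71, 72, 75]]
foot20 x [ 567.13181465 -183.3270361    20.        ] pred (np.float64(251.92349933833347), np.float64(197.41681893498495)) jaw60 [ 553.62796861 -184.53163501   60.        ]
tip [ 557.11815058 -184.2672491    74.6       ]
tip [ 557.55035417 -184.23109647   74.6       ]
tip [ 557.98296659 -184.19490874   74.6       ]
[166, 166, 165, 163, 157, 143, 135, 135, 135, 128, 105, 69, 60, 73, 76, 76, 75, 75, 75, 74, 75, 75, 75, 76, 75, 75, 75, 76, 76, 75, 76, 77, 75, 75, 75, 75, 76, 75, 75, 75, 68, 66, 111, 175, 214, 223, 223, 223, 222, 223, 223, 223, 222, 223, 223] [166, 167, 167, 167, 166, 166, 168, 168, 165, 148, 101, 50, 31, 29, 31, 29, 28, 27, 28, 28, 26, 28, 29, 29, 28, 29, 28, 28, 28, 29, 28, 28, 28, 27, 27, 29, 29, 30, 28, 27, 27, 27, 33, 59, 96, 126, 135, 136, 135, 135, 135, 135, 135, 135, 135]
[ 560.45291682 -197.01734383   74.6       ] [ 558.3709759  -171.97297066   74.6       ]
[ 550.22602842 -199.24290901   60.        ] [ 547.79861573 -170.0599129    60.        ]
```

jog_arm:
  commands:
    - {"dx":0.017,"dy":0.013,"dz":0.1,"ax":0,"ay":0,"az":0,"gripper":0.8}
    - {"dx":0,"dy":0,"dz":0.2,"ax":0,"ay":0,"az":0,"gripper":0.8}
    - {"dx":0,"dy":0,"dz":0.2,"ax":0,"ay":0,"az":0,"gripper":0.8}
    - {"dx":0,"dy":0,"dz":0,"ax":0,"ay":0,"az":0,"gripper":0.8}
    - {"dx":0,"dy":0,"dz":0,"ax":0,"ay":0,"az":0,"gripper":0.8}

```text
clock: 8.35
eef_pos: [560.4, -184.2, 120.7]
eef_rot: [-3.142, 0.0, -3.058]
wrist_force: [-0.1, 0.4, -1.8]
finger_gap: 33.9
finger_force: 25.0
```

jog_arm:
  commands:
    - {"dx":0,"dy":0,"dz":0.2,"ax":0,"ay":0,"az":0,"gripper":0.8}
    - {"dx":0,"dy":0,"dz":0.2,"ax":0,"ay":0,"az":0,"gripper":0.8}
    - {"dx":0,"dy":0,"dz":0.2,"ax":0,"ay":0,"az":0,"gripper":0.8}
    - {"dx":0,"dy":0,"dz":0.1,"ax":0,"ay":0,"az":0,"gripper":0.8}
    - {"dx":0,"dy":0,"dz":0,"ax":0,"ay":0,"az":0,"gripper":0.8}
    - {"dx":0,"dy":0,"dz":0,"ax":0,"ay":0,"az":0,"gripper":0.8}

```text
clock: 9.1
eef_pos: [560.5, -184.2, 92.9]
eef_rot: [-3.141, 0.0, -3.058]
wrist_force: [0.0, 0.0, -1.7]
finger_gap: 33.7
finger_force: 25.0
```

jog_arm:
  commands:
    - {"dx":0,"dy":0,"dz":0.05,"ax":0,"ay":0,"az":0,"gripper":0.8}
    - {"dx":0,"dy":0,"dz":0.05,"ax":0,"ay":0,"az":0,"gripper":0.8}
    - {"dx":0,"dy":0,"dz":0,"ax":0,"ay":0,"az":0,"gripper":0.8}

```text
clock: 9.48
eef_pos: [560.3, -184.1, 88.4]
eef_rot: [3.141, -0.0, -3.058]
wrist_force: [-0.0, -0.1, -0.4]
finger_gap: 33.9
finger_force: 25.0
```

jog_arm:
  commands:
    - {"dx":0,"dy":0,"dz":0.02,"ax":0,"ay":0,"az":0,"gripper":0.8}
    - {"dx":0,"dy":0,"dz":0,"ax":0,"ay":0,"az":0,"gripper":0.8}

```text
clock: 9.72
eef_pos: [560.4, -184.2, 87.8]
eef_rot: [-3.142, -0.0, -3.058]
wrist_force: [1.0, -0.8, -1.1]
finger_gap: 33.8
finger_force: 25.0
```

jog_arm:
  commands:
    - {"dx":0,"dy":0,"dz":0.015,"ax":0,"ay":0,"az":0,"gripper":0.8}
    - {"dx":0,"dy":0,"dz":0,"ax":0,"ay":0,"az":0,"gripper":0.8}

```text
clock: 9.98
eef_pos: [560.3, -184.2, 87.2]
eef_rot: [-3.142, -0.0, -3.058]
wrist_force: [-0.8, 0.1, -1.0]
finger_gap: 34.1
finger_force: 25.0
```

jog_arm:
  commands:
    - {"dx":0,"dy":0,"dz":0.01,"ax":0,"ay":0,"az":0,"gripper":0.8}
    - {"dx":0,"dy":0,"dz":0,"ax":0,"ay":0,"az":0,"gripper":0.8}

```text
clock: 10.22
eef_pos: [560.4, -184.2, 87.0]
eef_rot: [-3.141, 0.0, -3.058]
wrist_force: [0.1, 0.2, 0.4]
finger_gap: 33.6
finger_force: 25.0
```

jog_arm:
  commands:
    - {"dx":0,"dy":0,"dz":0.01,"ax":0,"ay":0,"az":0,"gripper":0.8}
    - {"dx":0,"dy":0,"dz":0,"ax":0,"ay":0,"az":0,"gripper":0.8}

```text
clock: 10.48
eef_pos: [560.5, -184.2, 86.9]
eef_rot: [-3.141, 0.0, -3.058]
wrist_force: [-2.6, 0.7, 5.3]
finger_gap: 33.9
finger_force: 25.0
```

jog_arm:
  commands:
    - {"dx":0,"dy":0,"dz":0,"ax":0,"ay":0,"az":0,"gripper":0.45}
    - {"dx":0,"dy":0,"dz":0,"ax":0,"ay":0,"az":0,"gripper":0.45}
    - {"dx":0,"dy":0,"dz":0,"ax":0,"ay":0,"az":0,"gripper":0.45}
    - {"dx":0,"dy":0,"dz":0,"ax":0,"ay":0,"az":0,"gripper":0.45}

```text
clock: 10.98
eef_pos: [560.4, -184.1, 86.4]
eef_rot: [3.142, -0.0, -3.058]
wrist_force: [-0.0, -0.5, -0.2]
finger_gap: 51.8
finger_force: 0.0
```

```bash
python3 - <<'E'
from h import *
from cell import cams
togo([560.6,-184,170],184.8)
c=cams.camera("wrist");np.savez("pics/wrist4.npz",**c)
# tab now
w=load("wrist4");h=cv2.cvtColor(w["image"],cv2.COLOR_RGB2HSV)
b=cv2.inRange(h,(14,110,60),(32,255,255))
n,l,st,ce=cv2.connectedComponentsWithStats(b)
for i in range(1,n):
    if st[i][4]>100:print(st[i],ce[i])
g=w["image"]
i=max(range(1,n),key=lambda i:st[i][4])
E
```

```text
pos [ 560.36 -184.14   86.39] rot [ 180.     -0.   -175.23] F [-0.  -0.5 -0.2] gap 51.8 t 10.97
shift [-0.006  0.003 -2.09 ] turn [ 0.    -0.    -0.003]
[ 228   87   51  130 4673] [252.14701477 152.14273486]
[145 272  18  53 517] [151.92649903 297.9516441 ]
[341 272  18  53 529] [350.86767486 298.16446125]
[ 145  325  285   28 2038] [304.79735034 342.58930324]
```

```bash
python3 - <<'E'
from h import *
w=load("wrist4");h=cv2.cvtColor(w["image"],cv2.COLOR_RGB2HSV)
print([h[v,254,1:].tolist() for v in range(80,110)])
for v in(86.5,87.5,90):print(v,onplane(w,254,v,63))
print(onplane(w,228,92,63),onplane(w,279,92,63))
togo([436,-194.4,50],184.8)
E
```

```text
[[14, 185], [14, 185], [14, 185], [14, 185], [14, 184], [21, 171], [69, 147], [156, 141], [193, 148], [196, 152], [193, 152], [195, 149], [196, 147], [196, 146], [197, 140], [196, 130], [200, 115], [195, 98], [197, 84], [190, 79], [195, 90], [195, 110], [192, 121], [190, 122], [194, 121], [190, 121], [196, 121], [196, 121], [194, 121], [197, 127]]
86.5 [ 465.70490676 -190.40907849   63.        ]
87.5 [ 466.36997795 -190.35419575   63.        ]
90 [ 468.03035638 -190.21712306   63.        ]
[ 470.60642132 -206.93416887   63.        ] [ 467.82771822 -173.9332379    63.        ]
pos [ 560.35 -184.17   86.42] rot [ 180.     -0.   -175.23] F [-0.4  0.2 -0.7] gap 51.1 t 11.03
shift [3.119e+00 3.000e-03 9.110e-01] turn [ 0.    -0.    -0.003]
```

jog_arm:
  commands:
    - {"dx":0,"dy":0,"dz":-0.6,"ax":0,"ay":0,"az":0,"gripper":0.45}
    - {"dx":0,"dy":0,"dz":-0.9,"ax":0,"ay":0,"az":0,"gripper":0.45}
    - {"dx":0,"dy":0,"dz":-0.5,"ax":0,"ay":0,"az":0,"gripper":0.45}
    - {"dx":0,"dy":0,"dz":0,"ax":0,"ay":0,"az":0,"gripper":0.45}

```text
clock: 11.52
eef_pos: [560.9, -184.3, 167.7]
eef_rot: [-3.14, 0.002, -3.058]
wrist_force: [0.8, 0.1, -0.5]
finger_gap: 51.8
finger_force: 0.0
```

jog_arm:
  commands:
    - {"dx":0.8,"dy":0.01,"dz":0,"ax":0,"ay":0,"az":0,"gripper":1}
    - {"dx":0.8,"dy":0.01,"dz":0,"ax":0,"ay":0,"az":0,"gripper":1}
    - {"dx":0.8,"dy":0.01,"dz":0,"ax":0,"ay":0,"az":0,"gripper":1}
    - {"dx":0.75,"dy":0.01,"dz":0,"ax":0,"ay":0,"az":0,"gripper":1}
    - {"dx":0,"dy":0,"dz":0.8,"ax":0,"ay":0,"az":0,"gripper":1}
    - {"dx":0,"dy":0,"dz":0.8,"ax":0,"ay":0,"az":0,"gripper":1}
    - {"dx":0,"dy":0,"dz":0.8,"ax":0,"ay":0,"az":0,"gripper":1}
    - {"dx":0,"dy":0,"dz":0.5,"ax":0,"ay":0,"az":0,"gripper":1}
    - {"dx":0,"dy":0,"dz":0,"ax":0,"ay":0,"az":0,"gripper":1}
    - {"dx":0,"dy":0,"dz":0,"ax":0,"ay":0,"az":0,"gripper":1}
  squeeze: 15

```text
clock: 12.78
eef_pos: [434.8, -193.1, 50.8]
eef_rot: [-3.141, 0.0, -3.058]
wrist_force: [0.2, 0.3, 0.3]
finger_gap: 0.5
finger_force: 0.0
```

jog_arm:
  commands:
    - {"dx":-0.15,"dy":0,"dz":0,"ax":0,"ay":0,"az":0,"gripper":1}
    - {"dx":-0.15,"dy":0,"dz":0,"ax":0,"ay":0,"az":0,"gripper":1}
    - {"dx":-0.1,"dy":0,"dz":0,"ax":0,"ay":0,"az":0,"gripper":1}
    - {"dx":0,"dy":0,"dz":0,"ax":0,"ay":0,"az":0,"gripper":1}

```text
clock: 13.28
eef_pos: [450.9, -191.6, 50.5]
eef_rot: [-3.141, 0.0, -3.058]
wrist_force: [-0.1, 0.1, -0.4]
finger_gap: 0.4
finger_force: 0.0
```

jog_arm:
  commands:
    - {"dx":-0.03,"dy":0,"dz":0,"ax":0,"ay":0,"az":0,"gripper":1}
    - {"dx":-0.03,"dy":0,"dz":0,"ax":0,"ay":0,"az":0,"gripper":1}
    - {"dx":-0.03,"dy":0,"dz":0,"ax":0,"ay":0,"az":0,"gripper":1}
    - {"dx":-0.02,"dy":0,"dz":0,"ax":0,"ay":0,"az":0,"gripper":1}
    - {"dx":0,"dy":0,"dz":0,"ax":0,"ay":0,"az":0,"gripper":1}

```text
clock: 13.9
eef_pos: [455.0, -191.3, 50.4]
eef_rot: [-3.142, -0.0, -3.058]
wrist_force: [0.0, 0.1, -1.0]
finger_gap: 0.5
finger_force: 0.0
```

jog_arm:
  commands:
    - {"dx":-0.03,"dy":0,"dz":0,"ax":0,"ay":0,"az":0,"gripper":1}
    - {"dx":-0.03,"dy":0,"dz":0,"ax":0,"ay":0,"az":0,"gripper":1}
    - {"dx":0,"dy":0,"dz":0,"ax":0,"ay":0,"az":0,"gripper":1}

```text
clock: 14.28
eef_pos: [457.3, -191.1, 50.4]
eef_rot: [3.141, -0.0, -3.058]
wrist_force: [-3.9, 0.0, 1.6]
finger_gap: 0.8
finger_force: 1.9
```

jog_arm:
  commands:
    - {"dx":-0.025,"dy":0,"dz":0,"ax":0,"ay":0,"az":0,"gripper":1}
    - {"dx":0,"dy":0,"dz":0,"ax":0,"ay":0,"az":0,"gripper":1}

```text
clock: 14.52
eef_pos: [458.3, -191.1, 50.4]
eef_rot: [3.142, -0.0, -3.058]
wrist_force: [-4.2, -2.1, 1.4]
finger_gap: 0.5
finger_force: 2.1
```

jog_arm:
  commands:
    - {"dx":-0.025,"dy":0,"dz":0,"ax":0,"ay":0,"az":0,"gripper":1}
    - {"dx":0,"dy":0,"dz":0,"ax":0,"ay":0,"az":0,"gripper":1}

```text
clock: 14.78
eef_pos: [459.4, -191.0, 50.4]
eef_rot: [-3.142, -0.0, -3.058]
wrist_force: [-4.8, -0.1, 1.0]
finger_gap: 0.5
finger_force: 2.0
```

jog_arm:
  commands:
    - {"dx":-0.025,"dy":0,"dz":0,"ax":0,"ay":0,"az":0,"gripper":1}
    - {"dx":0,"dy":0,"dz":0,"ax":0,"ay":0,"az":0,"gripper":1}

```text
clock: 15.02
eef_pos: [460.3, -190.9, 50.4]
eef_rot: [3.142, -0.0, -3.058]
wrist_force: [-5.8, -1.4, 2.3]
finger_gap: 0.6
finger_force: 2.6
```

jog_arm:
  commands:
    - {"dx":-0.01,"dy":0,"dz":0,"ax":0,"ay":0,"az":0,"gripper":1}
    - {"dx":0,"dy":0,"dz":0,"ax":0,"ay":0,"az":0,"gripper":1}

```text
clock: 15.28
eef_pos: [460.4, -190.9, 50.4]
eef_rot: [3.141, -0.001, -3.058]
wrist_force: [-8.3, -1.5, 4.2]
finger_gap: 0.2
finger_force: 4.2
```

jog_arm:
  commands:
    - {"dx":-0.01,"dy":0,"dz":0,"ax":0,"ay":0,"az":0,"gripper":1}
    - {"dx":0,"dy":0,"dz":0,"ax":0,"ay":0,"az":0,"gripper":1}

```text
clock: 15.52
eef_pos: [460.4, -190.9, 50.4]
eef_rot: [3.141, -0.002, -3.058]
wrist_force: [-11.8, -1.1, 6.3]
finger_gap: 0.8
finger_force: 5.8
```

jog_arm:
  commands:
    - {"dx":-0.01,"dy":0,"dz":0,"ax":0,"ay":0,"az":0,"gripper":1}
    - {"dx":0,"dy":0,"dz":0,"ax":0,"ay":0,"az":0,"gripper":1}

```text
clock: 15.78
eef_pos: [460.4, -190.9, 50.4]
eef_rot: [3.141, -0.003, -3.058]
wrist_force: [-14.7, -3.0, 7.3]
finger_gap: 0.6
finger_force: 7.5
```

jog_arm:
  commands:
    - {"dx":0,"dy":0,"dz":0,"ax":0,"ay":0,"az":0,"gripper":1}
    - {"dx":0,"dy":0,"dz":0,"ax":0,"ay":0,"az":0,"gripper":1}

```text
clock: 16.02
eef_pos: [460.4, -190.9, 50.4]
eef_rot: [3.141, -0.003, -3.058]
wrist_force: [-15.0, -2.5, 8.3]
finger_gap: 0.6
finger_force: 7.5
```

jog_arm:
  commands:
    - {"dx":0.1,"dy":0,"dz":0,"ax":0,"ay":0,"az":0,"gripper":1}
    - {"dx":0.3,"dy":0,"dz":0,"ax":0,"ay":0,"az":0,"gripper":1}
    - {"dx":0,"dy":0,"dz":-0.5,"ax":0,"ay":0,"az":0,"gripper":0.4}
    - {"dx":0,"dy":0,"dz":-0.9,"ax":0,"ay":0,"az":0,"gripper":0.4}
    - {"dx":0,"dy":0,"dz":-0.9,"ax":0,"ay":0,"az":0,"gripper":0.4}
    - {"dx":0,"dy":0,"dz":-0.8,"ax":0,"ay":0,"az":0,"gripper":0.4}
    - {"dx":0,"dy":0,"dz":0,"ax":0,"ay":0,"az":0,"gripper":0.4}

```text
clock: 16.9
eef_pos: [446.2, -192.5, 176.5]
eef_rot: [-3.139, 0.004, -3.058]
wrist_force: [-0.7, 0.1, -0.3]
finger_gap: 47.0
finger_force: 0.0
```

```bash
python3 - <<'E'
from h import *
togo([640,-177,190],184.8)
E
```

```text
pos [ 446.2  -192.48  176.5 ] rot [-179.87    0.23 -175.23] F [-0.7  0.1 -0.3] gap 47.0 t 16.9
shift [-4.862 -0.018 -0.318] turn [-0.013  0.023 -0.003]
```

jog_arm:
  commands:
    - {"dx":-0.97,"dy":0,"dz":-0.06,"ax":0,"ay":0,"az":0,"gripper":0.4}
    - {"dx":-0.97,"dy":0,"dz":-0.06,"ax":0,"ay":0,"az":0,"gripper":0.4}
    - {"dx":-0.97,"dy":0,"dz":-0.06,"ax":0,"ay":0,"az":0,"gripper":0.4}
    - {"dx":-0.97,"dy":0,"dz":-0.06,"ax":0,"ay":0,"az":0,"gripper":0.4}
    - {"dx":-0.97,"dy":0,"dz":-0.06,"ax":0,"ay":0,"az":0,"gripper":0.4}
    - {"dx":0,"dy":0,"dz":0,"ax":0,"ay":0,"az":0,"gripper":0.4}
    - {"dx":0,"dy":0,"dz":0,"ax":0,"ay":0,"az":0,"gripper":0.4}

```text
clock: 17.77
eef_pos: [638.2, -176.0, 185.3]
eef_rot: [3.141, -0.001, -3.058]
wrist_force: [-0.4, -0.2, -0.4]
finger_gap: 56.2
finger_force: 0.0
```

```bash
python3 - <<'E'
from h import *
from cell import cams
togo([640,-177,190],184.8)
c=cams.camera("wrist");np.savez("pics/wrist5.npz",**c)
w=load("wrist5");print(proj(w,[563,-183.7,115]))
cv2.imwrite("pics/wrist5.png",cv2.resize(c["image"][20:260,120:400],(700,600),interpolation=cv2.INTER_CUBIC)[:,:,::-1])
E
```

```text
pos [ 638.16 -176.01  185.28] rot [ 1.7996e+02 -8.0000e-02 -1.7523e+02] F [-0.4 -0.2 -0.4] gap 56.2 t 17.77
shift [-0.044 -0.028 -0.118] turn [ 0.004 -0.008 -0.003]
(np.float64(249.64738610538075), np.float64(117.15929007462026))
```

View pics/wrist5.png

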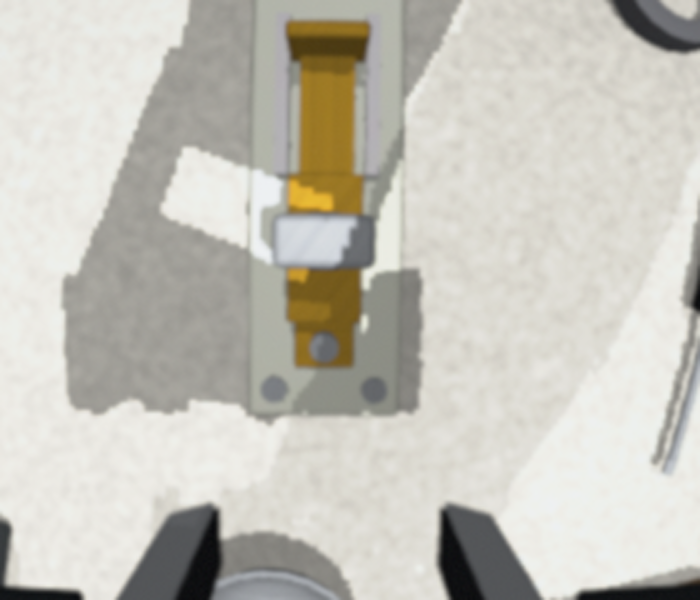

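The gauge stands upright in the gap with its grip top at image (249.6,116.4); I predicted (249.6,117.2). The jaw is closed on it.

```bash
python3 - <<'E'
from h import *
w=load("wrist5");im=w["image"];h=cv2.cvtColor(im,cv2.COLOR_RGB2HSV)
for u in(240,248): print([h[v,u,1:].tolist() for v in range(102,132)])
print([h[114,u,1:].tolist() for u in range(224,274)])
for v in(105.5,106,127,128):print(v,onplane(w,249.6,v,115))
for u in (229,270.):print(u,onplane(w,u,114,115))
togo([563.6,-183.9,130],184.8)
E
```

```text
[[199, 219], [195, 179], [151, 150], [63, 145], [0, 157], [11, 189], [12, 210], [12, 220], [9, 222], [8, 223], [8, 224], [9, 224], [10, 223], [9, 222], [10, 221], [12, 220], [12, 218], [13, 217], [13, 215], [12, 214], [12, 213], [13, 210], [12, 198], [13, 177], [21, 155], [113, 169], [180, 191], [198, 200], [198, 202], [197, 194]]
[[198, 225], [196, 202], [148, 157], [38, 129], [12, 155], [14, 187], [14, 207], [13, 217], [13, 219], [12, 219], [10, 220], [9, 221], [10, 223], [8, 223], [8, 224], [9, 223], [9, 222], [9, 221], [12, 221], [10, 220], [10, 220], [12, 216], [11, 201], [13, 178], [16, 147], [19, 110], [125, 110], [187, 117], [196, 117], [194, 117]]
[[8, 200], [14, 181], [14, 178], [13, 173], [10, 161], [6, 157], [13, 180], [11, 201], [12, 214], [13, 219], [12, 218], [11, 218], [12, 219], [9, 220], [9, 222], [9, 223], [10, 223], [9, 222], [9, 221], [12, 220], [12, 219], [12, 219], [10, 219], [9, 221], [10, 223], [9, 224], [8, 223], [10, 223], [9, 223], [10, 222], [10, 223], [9, 222], [10, 221], [12, 220], [13, 210], [13, 179], [13, 137], [15, 116], [14, 112], [14, 112], [16, 113], [13, 114], [14, 113], [14, 110], [15, 105], [4, 123], [13, 177], [15, 223], [10, 234], [10, 236]]
105.5 [ 553.50802219 -184.51825257  115.        ]
106 [ 553.91590885 -184.48470699  115.        ]
127 [ 571.00441369 -183.08183323  115.        ]
128 [ 571.81759177 -183.01519905  115.        ]
229 [ 561.67651675 -200.53295366  115.        ]
270.0 [ 558.99408479 -167.55483774  115.        ]
pos [ 638.08 -176.12  185.83] rot [ 1.7998e+02 -5.0000e-02 -1.7525e+02] F [-0.4  0.2 -0.3] gap 56.6 t 17.82
shift [ 1.871 -0.04   1.398] turn [ 0.002 -0.005 -0.005]
```

jog_arm:
  commands:
    - {"dx":0.94,"dy":-0.02,"dz":0,"ax":0,"ay":0,"az":0,"gripper":0.4}
    - {"dx":0.94,"dy":-0.018,"dz":0,"ax":0,"ay":0,"az":0,"gripper":0.4}
    - {"dx":0,"dy":0,"dz":0.6,"ax":0,"ay":0,"az":0,"gripper":0.4}
    - {"dx":0,"dy":0,"dz":0.6,"ax":0,"ay":0,"az":0,"gripper":0.4}
    - {"dx":0,"dy":0,"dz":0,"ax":0,"ay":0,"az":0,"gripper":0.4}
    - {"dx":0,"dy":0,"dz":0,"ax":0,"ay":0,"az":0,"gripper":0.4}

```text
clock: 18.58
eef_pos: [564.2, -184.0, 139.6]
eef_rot: [-3.141, 0.001, -3.059]
wrist_force: [1.2, -0.5, 0.7]
finger_gap: 56.5
finger_force: 0.0
```

```bash
python3 - <<'E'
from h import *
togo([563.0,-183.8,86.9],184.8)
E
```

```text
pos [ 564.19 -183.97  139.62] rot [-1.7997e+02  7.0000e-02 -1.7524e+02] F [ 1.2 -0.5  0.7] gap 56.5 t 18.57
shift [0.031 0.008 1.318] turn [-0.003  0.007 -0.004]
```

jog_arm:
  commands:
    - {"dx":0.025,"dy":0.006,"dz":0.3,"ax":0,"ay":0,"az":0,"gripper":0.4}
    - {"dx":0,"dy":0,"dz":0.4,"ax":0,"ay":0,"az":0,"gripper":0.4}
    - {"dx":0,"dy":0,"dz":0.4,"ax":0,"ay":0,"az":0,"gripper":0.4}
    - {"dx":0,"dy":0,"dz":0.2,"ax":0,"ay":0,"az":0,"gripper":0.4}
    - {"dx":0,"dy":0,"dz":0,"ax":0,"ay":0,"az":0,"gripper":0.4}
    - {"dx":0,"dy":0,"dz":0,"ax":0,"ay":0,"az":0,"gripper":0.4}

```text
clock: 19.32
eef_pos: [563.4, -183.7, 86.9]
eef_rot: [-3.141, 0.001, -3.058]
wrist_force: [0.5, -0.2, -0.2]
finger_gap: 56.1
finger_force: 0.0
```

jog_arm:
  commands:
    - {"dx":0,"dy":0,"dz":0,"ax":0,"ay":0,"az":0,"gripper":0.8}
    - {"dx":0,"dy":0,"dz":0,"ax":0,"ay":0,"az":0,"gripper":0.8}
    - {"dx":0,"dy":0,"dz":0,"ax":0,"ay":0,"az":0,"gripper":0.8}
    - {"dx":0,"dy":0,"dz":0,"ax":0,"ay":0,"az":0,"gripper":0.8}
  squeeze: 25

```text
clock: 19.82
eef_pos: [563.2, -183.7, 86.7]
eef_rot: [-3.141, 0.0, -3.058]
wrist_force: [-0.5, -0.5, 1.9]
finger_gap: 34.1
finger_force: 25.0
```

jog_arm:
  commands:
    - {"dx":0,"dy":0,"dz":-0.03,"ax":0,"ay":0,"az":0,"gripper":0.8}
    - {"dx":0,"dy":0,"dz":-0.06,"ax":0,"ay":0,"az":0,"gripper":0.8}
    - {"dx":0,"dy":0,"dz":-0.08,"ax":0,"ay":0,"az":0,"gripper":0.8}
    - {"dx":0,"dy":0,"dz":-0.08,"ax":0,"ay":0,"az":0,"gripper":0.8}

```text
clock: 20.32
eef_pos: [563.1, -183.5, 96.7]
eef_rot: [3.141, -0.0, -3.058]
wrist_force: [1.9, -0.7, -2.8]
finger_gap: 34.1
finger_force: 25.0
```

jog_arm:
  commands:
    - {"dx":-0.003,"dy":0,"dz":-0.08,"ax":0,"ay":0,"az":0,"gripper":0.8}
    - {"dx":0,"dy":0,"dz":-0.08,"ax":0,"ay":0,"az":0,"gripper":0.8}
    - {"dx":0,"dy":0,"dz":-0.08,"ax":0,"ay":0,"az":0,"gripper":0.8}
    - {"dx":0,"dy":0,"dz":-0.08,"ax":0,"ay":0,"az":0,"gripper":0.8}

```text
clock: 20.82
eef_pos: [563.2, -183.6, 109.5]
eef_rot: [3.142, -0.0, -3.058]
wrist_force: [-0.9, 0.4, -2.9]
finger_gap: 33.9
finger_force: 25.0
```

jog_arm:
  commands:
    - {"dx":0,"dy":0,"dz":-0.08,"ax":0,"ay":0,"az":0,"gripper":0.8}
    - {"dx":0,"dy":0,"dz":-0.08,"ax":0,"ay":0,"az":0,"gripper":0.8}
    - {"dx":0,"dy":0,"dz":-0.08,"ax":0,"ay":0,"az":0,"gripper":0.8}
    - {"dx":0,"dy":0,"dz":-0.08,"ax":0,"ay":0,"az":0,"gripper":0.8}
    - {"dx":0,"dy":0,"dz":-0.08,"ax":0,"ay":0,"az":0,"gripper":0.8}
    - {"dx":0,"dy":0,"dz":-0.08,"ax":0,"ay":0,"az":0,"gripper":0.8}

```text
clock: 21.58
eef_pos: [563.3, -183.6, 128.7]
eef_rot: [-3.142, 0.0, -3.058]
wrist_force: [0.5, 0.0, -1.3]
finger_gap: 33.9
finger_force: 25.0
```

jog_arm:
  commands:
    - {"dx":0,"dy":0,"dz":-0.25,"ax":0,"ay":0,"az":0,"gripper":0.8}
    - {"dx":0,"dy":0,"dz":-0.6,"ax":0,"ay":0,"az":0,"gripper":0.8}
    - {"dx":0,"dy":0,"dz":-0.9,"ax":0,"ay":0,"az":0,"gripper":0.8}
    - {"dx":0,"dy":0,"dz":-0.3,"ax":0,"ay":0,"az":0,"gripper":0.8}
    - {"dx":0,"dy":0,"dz":0,"ax":0,"ay":0,"az":0,"gripper":0.8}
    - {"dx":0,"dy":0,"dz":0,"ax":0,"ay":0,"az":0,"gripper":0.8}

```text
clock: 22.32
eef_pos: [562.8, -183.4, 209.0]
eef_rot: [3.141, -0.002, -3.058]
wrist_force: [-0.5, -0.2, 0.1]
finger_gap: 34.0
finger_force: 25.0
```

```bash
python3 - <<'E'
from h import *
from cell import cams
s=togo([473.5,245.8,200],188.1)
c=cams.camera("wrist");np.savez("pics/wrist6.npz",**c)
w=load("wrist6");g=cv2.cvtColor(w["image"],cv2.COLOR_RGB2GRAY)
print(c["image"][196:212,251].tolist())
g2=cv2.cvtColor(load("wrist2")["image"],cv2.COLOR_RGB2GRAY)
for a in(g2,g): print(a[200:256,251].tolist());print(a[212,228:275].tolist())
E
```

```text
pos [ 562.82 -183.42  209.01] rot [ 1.7995e+02 -1.0000e-01 -1.7523e+02] F [-0.5 -0.2  0.1] gap 34.0 t 22.32
shift [ 1.333 10.879  0.237] turn [ 0.005 -0.01  -0.333]
[[192, 149, 44], [200, 155, 45], [200, 154, 44], [201, 155, 46], [201, 155, 47], [201, 155, 47], [197, 153, 47], [179, 140, 55], [137, 112, 67], [91, 84, 72], [72, 73, 76], [71, 73, 76], [71, 72, 76], [71, 73, 76], [71, 73, 76], [72, 73, 75]]
[213, 211, 208, 188, 144, 95, 73, 72, 73, 73, 73, 73, 72, 73, 73, 73, 72, 73, 73, 73, 73, 74, 74, 74, 74, 74, 74, 74, 75, 74, 73, 68, 56, 40, 32, 33, 33, 34, 42, 56, 70, 81, 87, 92, 96, 97, 99, 102, 104, 104, 105, 105, 105, 106, 107, 107]
[220, 218, 216, 214, 217, 220, 220, 200, 147, 93, 74, 73, 73, 72, 72, 71, 72, 72, 72, 72, 72, 71, 73, 72, 73, 72, 73, 74, 73, 73, 73, 73, 72, 73, 73, 73, 73, 77, 103, 156, 201, 218, 220, 220, 219, 218, 218]
[156, 156, 154, 142, 114, 85, 73, 73, 72, 73, 73, 73, 73, 74, 73, 73, 73, 73, 74, 74, 74, 74, 74, 73, 75, 74, 75, 75, 74, 75, 73, 67, 53, 40, 33, 33, 34, 34, 43, 60, 74, 82, 88, 93, 96, 99, 100, 102, 103, 104, 105, 106, 106, 106, 107, 108]
[237, 232, 230, 230, 230, 231, 230, 211, 149, 89, 74, 73, 73, 73, 72, 73, 71, 72, 73, 72, 72, 73, 72, 73, 73, 74, 73, 74, 74, 73, 73, 73, 72, 73, 73, 73, 73, 80, 119, 181, 223, 231, 231, 231, 231, 231, 231]
```

The gauge sits in the gripper exactly as at the first grasp: the blade tip is at row 204 both times. So I go back to the first grasp pose.

jog_arm:
  commands:
    - {"dx":0.12,"dy":0.99,"dz":0.02,"ax":0,"ay":0,"az":-0.11,"gripper":0.8}
    - {"dx":0.12,"dy":0.99,"dz":0.02,"ax":0,"ay":0,"az":-0.11,"gripper":0.8}
    - {"dx":0.12,"dy":0.99,"dz":0.02,"ax":0,"ay":0,"az":-0.11,"gripper":0.8}
    - {"dx":0.12,"dy":0.99,"dz":0.02,"ax":0,"ay":0,"az":0,"gripper":0.8}
    - {"dx":0.12,"dy":0.99,"dz":0.02,"ax":0,"ay":0,"az":0,"gripper":0.8}
    - {"dx":0.12,"dy":0.99,"dz":0.02,"ax":0,"ay":0,"az":0,"gripper":0.8}
    - {"dx":0.12,"dy":0.99,"dz":0.02,"ax":0,"ay":0,"az":0,"gripper":0.8}
    - {"dx":0.12,"dy":0.99,"dz":0.02,"ax":0,"ay":0,"az":0,"gripper":0.8}
    - {"dx":0.12,"dy":0.99,"dz":0.02,"ax":0,"ay":0,"az":0,"gripper":0.8}
    - {"dx":0.12,"dy":0.99,"dz":0.02,"ax":0,"ay":0,"az":0,"gripper":0.8}

```text
clock: 23.62
eef_pos: [463.9, 204.0, 201.6]
eef_rot: [-3.141, -0.001, -3.001]
wrist_force: [0.6, 0.1, -0.4]
finger_gap: 34.1
finger_force: 25.0
```

jog_arm:
  commands:
    - {"dx":0,"dy":0,"dz":0,"ax":0,"ay":0,"az":0,"gripper":0.8}
    - {"dx":0,"dy":0,"dz":0,"ax":0,"ay":0,"az":0,"gripper":0.8}

```text
clock: 23.88
eef_pos: [464.5, 202.4, 201.9]
eef_rot: [-3.141, -0.001, -3.001]
wrist_force: [-0.4, 0.5, -0.6]
finger_gap: 33.7
finger_force: 25.0
```

```bash
python3 - <<'E'
from h import *
togo([473.5,245.8,150],188.1)
E
```

```text
pos [464.53 202.4  201.87] rot [-1.7998e+02 -5.0000e-02 -1.7192e+02] F [-0.4  0.5 -0.6] gap 33.7 t 23.88
shift [-0.376  1.043  1.296] turn [-0.002 -0.005 -0.002]
```

jog_arm:
  commands:
    - {"dx":-0.18,"dy":0.5,"dz":0,"ax":0,"ay":0,"az":0,"gripper":0.8}
    - {"dx":-0.19,"dy":0.54,"dz":0,"ax":0,"ay":0,"az":0,"gripper":0.8}
    - {"dx":0,"dy":0,"dz":0.5,"ax":0,"ay":0,"az":0,"gripper":0.8}
    - {"dx":0,"dy":0,"dz":0.5,"ax":0,"ay":0,"az":0,"gripper":0.8}
    - {"dx":0,"dy":0,"dz":0.3,"ax":0,"ay":0,"az":0,"gripper":0.8}
    - {"dx":0,"dy":0,"dz":0,"ax":0,"ay":0,"az":0,"gripper":0.8}
    - {"dx":0,"dy":0,"dz":0,"ax":0,"ay":0,"az":0,"gripper":0.8}
    - {"dx":0,"dy":0,"dz":0,"ax":0,"ay":0,"az":0,"gripper":0.8}

```text
clock: 24.88
eef_pos: [473.7, 246.2, 151.1]
eef_rot: [3.141, 0.001, -3.001]
wrist_force: [-0.1, -0.3, -1.5]
finger_gap: 33.9
finger_force: 25.0
```

```bash
python3 - <<'E'
from h import *
togo([473.5,245.8,77],188.1)
E
```

```text
pos [473.73 246.22 151.14] rot [ 1.7998e+02  6.0000e-02 -1.7194e+02] F [-0.1 -0.3 -1.5] gap 33.9 t 24.88
shift [ 0.009 -0.01   1.854] turn [ 0.002  0.006 -0.004]
```

jog_arm:
  commands:
    - {"dx":0.007,"dy":-0.008,"dz":0.2,"ax":0,"ay":0,"az":0,"gripper":0.8}
    - {"dx":0,"dy":0,"dz":0.2,"ax":0,"ay":0,"az":0,"gripper":0.8}
    - {"dx":0,"dy":0,"dz":0.1,"ax":0,"ay":0,"az":0,"gripper":0.8}
    - {"dx":0,"dy":0,"dz":0,"ax":0,"ay":0,"az":0,"gripper":0.8}
    - {"dx":0,"dy":0,"dz":0,"ax":0,"ay":0,"az":0,"gripper":0.8}

```text
clock: 25.5
eef_pos: [473.3, 245.8, 130.6]
eef_rot: [3.142, 0.0, -3.001]
wrist_force: [-0.2, 0.2, -0.7]
finger_gap: 33.7
finger_force: 25.0
```

jog_arm:
  commands:
    - {"dx":0,"dy":0,"dz":0.06,"ax":0,"ay":0,"az":0,"gripper":0.8}
    - {"dx":0,"dy":0,"dz":0.06,"ax":0,"ay":0,"az":0,"gripper":0.8}
    - {"dx":0,"dy":0,"dz":0.06,"ax":0,"ay":0,"az":0,"gripper":0.8}
    - {"dx":0,"dy":0,"dz":0,"ax":0,"ay":0,"az":0,"gripper":0.8}

```text
clock: 26.0
eef_pos: [473.1, 245.7, 123.0]
eef_rot: [-3.142, -0.0, -3.001]
wrist_force: [0.3, -0.5, -1.2]
finger_gap: 33.7
finger_force: 25.0
```

Tip is about 4 mm inside the slot with no contact. Continuing.

jog_arm:
  commands:
    - {"dx":-0.007,"dy":0,"dz":0.1,"ax":0,"ay":0,"az":0,"gripper":0.8}
    - {"dx":0,"dy":0,"dz":0.12,"ax":0,"ay":0,"az":0,"gripper":0.8}
    - {"dx":0,"dy":0,"dz":0.12,"ax":0,"ay":0,"az":0,"gripper":0.8}
    - {"dx":0,"dy":0,"dz":0,"ax":0,"ay":0,"az":0,"gripper":0.8}

```text
clock: 26.5
eef_pos: [473.3, 245.7, 109.2]
eef_rot: [-3.141, -0.001, -3.001]
wrist_force: [-0.6, -0.2, -1.8]
finger_gap: 33.9
finger_force: 25.0
```

jog_arm:
  commands:
    - {"dx":0,"dy":0,"dz":0.2,"ax":0,"ay":0,"az":0,"gripper":0.8}
    - {"dx":0,"dy":0,"dz":0.2,"ax":0,"ay":0,"az":0,"gripper":0.8}
    - {"dx":0,"dy":0,"dz":0.2,"ax":0,"ay":0,"az":0,"gripper":0.8}
    - {"dx":0,"dy":0,"dz":0.06,"ax":0,"ay":0,"az":0,"gripper":0.8}
    - {"dx":0,"dy":0,"dz":0,"ax":0,"ay":0,"az":0,"gripper":0.8}

```text
clock: 27.12
eef_pos: [473.4, 245.8, 83.1]
eef_rot: [-3.142, -0.0, -3.001]
wrist_force: [-0.6, 0.1, -1.7]
finger_gap: 34.1
finger_force: 25.0
```

jog_arm:
  commands:
    - {"dx":0,"dy":0,"dz":0.05,"ax":0,"ay":0,"az":0,"gripper":0.8}
    - {"dx":0,"dy":0,"dz":0.05,"ax":0,"ay":0,"az":0,"gripper":0.8}
    - {"dx":0,"dy":0,"dz":0.025,"ax":0,"ay":0,"az":0,"gripper":0.8}
    - {"dx":0,"dy":0,"dz":0,"ax":0,"ay":0,"az":0,"gripper":0.8}

```text
clock: 27.62
eef_pos: [473.4, 245.8, 78.2]
eef_rot: [-3.142, -0.0, -3.001]
wrist_force: [-0.4, 0.6, -1.6]
finger_gap: 33.7
finger_force: 25.0
```

jog_arm:
  commands:
    - {"dx":0,"dy":0,"dz":0.015,"ax":0,"ay":0,"az":0,"gripper":0.8}
    - {"dx":0,"dy":0,"dz":0,"ax":0,"ay":0,"az":0,"gripper":0.8}

```text
clock: 27.88
eef_pos: [473.4, 245.8, 77.6]
eef_rot: [-3.142, -0.0, -3.001]
wrist_force: [-0.1, 0.2, -1.4]
finger_gap: 33.9
finger_force: 25.0
```

jog_arm:
  commands:
    - {"dx":0,"dy":0,"dz":0.015,"ax":0,"ay":0,"az":0,"gripper":0.8}
    - {"dx":0,"dy":0,"dz":0,"ax":0,"ay":0,"az":0,"gripper":0.8}

```text
clock: 28.12
eef_pos: [473.4, 245.8, 77.0]
eef_rot: [3.142, -0.0, -3.001]
wrist_force: [0.1, -0.6, -1.0]
finger_gap: 34.0
finger_force: 25.0
```

jog_arm:
  commands:
    - {"dx":0,"dy":0,"dz":0.008,"ax":0,"ay":0,"az":0,"gripper":0.8}
    - {"dx":0,"dy":0,"dz":0,"ax":0,"ay":0,"az":0,"gripper":0.8}

```text
clock: 28.38
eef_pos: [473.5, 245.8, 76.7]
eef_rot: [-3.142, 0.0, -3.001]
wrist_force: [0.5, -0.4, -0.8]
finger_gap: 33.8
finger_force: 25.0
```

Almost at the shoulders (76.7). One more touch, then release and rise.

jog_arm:
  commands:
    - {"dx":0,"dy":0,"dz":0.008,"ax":0,"ay":0,"az":0,"gripper":0.8}
    - {"dx":0,"dy":0,"dz":0,"ax":0,"ay":0,"az":0,"gripper":0.8}

```text
clock: 28.62
eef_pos: [473.5, 245.8, 76.6]
eef_rot: [3.142, 0.0, -3.001]
wrist_force: [-2.2, -1.5, 3.6]
finger_gap: 34.1
finger_force: 25.0
```

jog_arm:
  commands:
    - {"dx":0,"dy":0,"dz":0,"ax":0,"ay":0,"az":0,"gripper":0.4}
    - {"dx":0,"dy":0,"dz":0,"ax":0,"ay":0,"az":0,"gripper":0.4}
    - {"dx":0,"dy":0,"dz":0,"ax":0,"ay":0,"az":0,"gripper":0.4}
    - {"dx":0,"dy":0,"dz":0,"ax":0,"ay":0,"az":0,"gripper":0.4}
    - {"dx":0,"dy":0,"dz":-0.4,"ax":0,"ay":0,"az":0,"gripper":0.4}
    - {"dx":0,"dy":0,"dz":-0.9,"ax":0,"ay":0,"az":0,"gripper":0.4}
    - {"dx":0,"dy":0,"dz":-0.9,"ax":0,"ay":0,"az":0,"gripper":0.4}
    - {"dx":0,"dy":0,"dz":-0.9,"ax":0,"ay":0,"az":0,"gripper":0.4}
    - {"dx":0,"dy":0,"dz":0,"ax":0,"ay":0,"az":0,"gripper":0.4}

```text
clock: 29.75
eef_pos: [474.4, 246.2, 204.1]
eef_rot: [3.14, 0.006, -3.001]
wrist_force: [-0.5, 0.5, -0.7]
finger_gap: 56.3
finger_force: 0.0
```

jog_arm:
  commands:
    - {"dx":-0.85,"dy":0,"dz":0,"ax":0,"ay":0,"az":0,"gripper":0.4}
    - {"dx":-0.85,"dy":0,"dz":0,"ax":0,"ay":0,"az":0,"gripper":0.4}
    - {"dx":-0.8,"dy":0,"dz":0,"ax":0,"ay":0,"az":0,"gripper":0.4}
    - {"dx":0,"dy":0,"dz":0,"ax":0,"ay":0,"az":0,"gripper":0.4}
    - {"dx":0,"dy":0,"dz":0,"ax":0,"ay":0,"az":0,"gripper":0.4}

```text
clock: 30.38
eef_pos: [571.7, 259.7, 200.0]
eef_rot: [-3.141, -0.001, -3.001]
wrist_force: [-0.6, -0.1, 0.4]
finger_gap: 56.3
finger_force: 0.0
```

```bash
python3 - <<'E'
from h import *
from cell import cams
togo([572,242,213],188.1)
c=cams.camera("wrist");np.savez("pics/wrist7.npz",**c);t=cams.camera("top");np.savez("pics/top7.npz",**t)
for n in("wrist7","wrist1"):
    w=load(n);h=cv2.cvtColor(w["image"],cv2.COLOR_RGB2HSV)
    u0,v0=map(int,proj(w,[472.5,245.4,105]))
    g=((h[...,1]<60)&(h[...,2]>90)).astype(np.uint8);m=np.zeros_like(g);s=np.s_[v0-20:v0+17,u0-22:u0+25];m[s]=g[s]
    k=max(cv2.findContours(m,0,1)[0],key=cv2.contourArea)[:,0]
    print(n,cv2.minAreaRect(np.array([onplane(w,u,v,105)[:2] for u,v in k]).astype(np.float32)))
a=c["image"][:, :];f=lambda i,z:cv2.resize(i,z,interpolation=cv2.INTER_CUBIC)[:,:,::-1]
cv2.imwrite("pics/final.png",np.hstack([f(a[40:220,170:350],(450,450)),f(t["image"][170:235,255:300],(312,450))]))
for n in("top0","top7"):
    h=cv2.cvtColor(load(n)["image"],cv2.COLOR_RGB2HSV);b=cv2.inRange(h,(15,120,60),(30,255,255));print([np.flatnonzero(b[170:240,u]).tolist() for u in(279,)])
E
```

```text
pos [571.72 259.74 200.02] rot [-1.7999e+02 -6.0000e-02 -1.7193e+02] F [-0.6 -0.1  0.4] gap 56.3 t 30.38
shift [ 0.056 -0.44  -0.324] turn [-0.001 -0.006 -0.003]
wrist7 ((473.4337463378906, 245.84402465820312), (19.12482261657715, 32.81535339355469), 7.976780414581299)
wrist1 ((473.33489990234375, 245.4146728515625), (18.235305786132812, 32.68189239501953), 7.628464221954346)
[[19, 20, 21, 22, 23, 24, 25, 26, 31, 32, 33, 34, 35, 36, 37, 38, 39, 40, 41, 42, 43, 44, 45, 46, 47, 48, 49, 50, 51, 52]]
[[19, 20, 21, 22, 23, 24, 25, 26, 29, 30, 31, 32, 33, 34, 35, 36, 37, 38, 39, 40, 41, 42, 43, 44, 45, 46, 47, 48, 49, 50, 51]]
```

View pics/final.png

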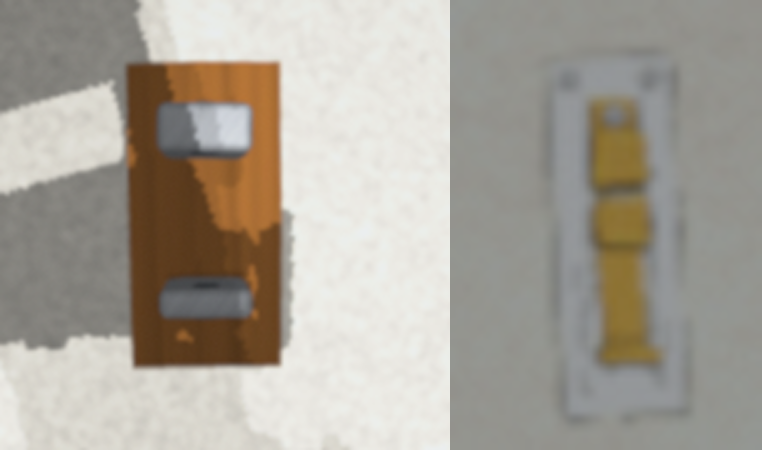

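The thick gauge is back in its slot at (205,130), with the same measured size and position as at the start. The thin gauge at (205,298) is undisturbed, and the arrester gap has narrowed, visible at (620,192). I'm signing off.

```bash
python3 -c "
from cell import job
print(job.sign_off())"
```

```text
the job is handed in; nothing more can be done
None
```

The job is handed in: the gap was set to the thick gauge with about 10 N on the blade (15 N push less about 4 N slide friction), and that gauge is back fully down in its slot, with about 30 s on the clock.

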